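# Pack the food-processor attachments into their caddy

## Robot

A 6-joint arm with a two-finger parallel gripper is mounted at the origin on the work surface. World frame = base frame: x ahead of the robot, y to its left, z up, the work surface at z = 0. Lengths are in mm, angles in rad, forces in N, time in s.
With the tool pointing down it reaches from about 350 to 875 mm from the base axis. Payload 4.2 kg.
Tool frame: the origin (TCP) lies midway between the tips of the shut fingers; the grasp point (between the pads) lies 19 mm behind it; z points along the fingers, y is the direction in which the jaws open and shut (so a half turn about z gives the same grasp; the last joint's range is limited). The gripper opens to 85 mm and grips with 20 to 120 N. Pads are 22 mm wide; open, the fingers measure 114 mm over their backs; the gripper's body (76 mm by 85 mm) begins 54 mm behind the grasp point. The pads swing forward as they close: fully open they stand 13 mm farther back than shut.
Start: joints at [1.559, 0.385, 0.008, 0, -1.194, -0.259], TCP at [167.157, 602.211, 231.312] pointing down, gripper open.
Joint ranges: [-3.14, 3.14], [-1.21, 2.06], [-1.07, 1.41], [-3.16, 2.05], [-2.99, -0.16], [-3.1, 3.1]. Speed limits (rad/s): [2.79, 2.79, 3.14, 3.14, 3.14, 3.14].

## Interface

Orientations are given as a unit quaternion [x, y, z, w].
In Python, from bench import read_state, get_image, job_done, search_frame, regions_of gives the robot as it stands.
- The arm moves only by the tool servo_tool, never from a script. Its arguments are lists of equal length, an entry for each row: "turn": the turn, a rotation vector about the world's x, y, z in rad, a list of three; "dp": the shift along the world's x, y, z in m, a list of three; "fingers": the finger opening in m, from 0 to 0.0854. In form: {"turn": [[rx, ry, rz], ...], "dp": [[tx, ty, tz], ...], "fingers": [fingers, ...]}. A call has exactly 5 rows; each row shifts and turns the pose as measured when the row begins; what a row does not reach is not made up. A row lasts 1/8 s, in which the tool goes at most 62.5 mm and 10.7 degrees, less where a joint would pass 70% of its speed; a pose out of reach is approached as far as the arm can. A call is refused whole if a number of a shift passes 0.0625 or a number of a turn 0.188, either way. A call with a gripper value outside its range is refused whole. The fingers move at their own pace and stop on an object; the grip force is fixed at half the most. Time passes only in rows, so rows that do not move let the fingers close, or fill a call up. It gives the time, the measured TCP pose, the force and the opening at its end, in the units of the state.
- read_state(): the state, without advancing time (a new reading comes with each control period).
- get_image(name): name is "scene" or "top" or "wrist"; returns a dict with "img" (480x640x3 uint8, red, green, blue), "vfov" (degrees; the focal length in pixels is half the picture's height over the tangent of half this angle, whatever the lens; pixels are square), "cx", "cy" (the principal point, pixels), "k1" (the pictures are not rectified: a ray, as slopes to the right and down, at radius r is drawn at 1 + k1 r^2 times it, then the intrinsics apply), "world_from_camera" (4x4, takes a point from camera to world coordinates); the wrist camera has in their place "mount" (4x4, takes a point from camera to tool coordinates, whose origin is the TCP and whose axes are the flange's). Camera axes: x right, y down, z forward; pixel columns grow to the right and rows downward; lengths in mm; the calibration is good to about 2 mm. A picture is of the moment at which its call begins: read the wrist's pose just before it. There is no depth.
- job_done(): hands the job in, once; it reports no verdict.
Trained networks look in the newest picture that a camera, given by its name, has taken for a name from the list of things; names that differ only in an ending like _2 or _b are one class to them, and where a whole thing is asked for, a point or a joint stands for the part that bears it (a point fixed in the world has none). Each returns a list of dicts, best first, with "score" (0 to 1); they miss things now and then, are a little off and sometimes report something else, mostly with a low value. They report only what shows in the picture. A call takes as long as a camera call. They do not tell look-alikes from the thing itself.
- search_frame(query, camera): "box" ([left, top, width, height] in pixels, round what is visible of it).
- regions_of(query, camera): "region" (480x640 bool, what is visible of it) and "box" ([left, top, width, height] in pixels, round what is visible of it).
The state is a dict: "clock": time; "joints": joint angles; "joint_vel": joint speeds; "joint_efforts": joint torques, N m; "position": TCP position; "ee_rot": TCP orientation; "contact_force": force on the tool from outside, world axes, zero at the start; "wrist_torque": the same for the moment, N m; "gripper_width": finger opening in mm.
Only numpy, scipy, OpenCV 4.12 (cv2) and the standard library are available. Lean on these libraries where they do the work, as an engineer would, in place of code of your own. Each camera call takes 0.05 s, during which the arm holds its last target. There are 200 camera calls.

## Task

Put the three food-processor attachments away: lay the grater bar, the slicing disc and the T-shaped paddle each in the nest of its own shape in the white storage caddy, flat and fully home, then lower the cover over the caddy's two pins until it rests flush on both end walls. Leave the cup, the jug and the tin standing where they are.

Things in the scene. Friction and masses are not known exactly. Their poses are not given: they have to be found in the camera images.
- caddy: White caddy fixed to the worktop, 276 (x) x 130 (y) mm, origin at its underside's centre. Nest plate between x = +-112.5 mm, top at z = 18 mm, three nests 12 mm deep (floors at z = 6 mm) in a row along x. At each x end a wall 25.5 mm thick, 58 mm high, full y width, with a steel pin on top at x = +-124.5, y = 0: 12 mm diameter, 18 mm tall, upper 8 mm tapering to 4 mm.
- nest_grater (a point): Centre of the floor of the rectangular nest, 49 (x) x 115 (y) mm; axes as the caddy's.
- nest_disc (a point): Centre of the floor of the round nest, 85 mm diameter; axes as the caddy's.
- nest_paddle (a point): Point on the floor of the T-shaped nest that the paddle's origin belongs on; the T's cross bar lies towards +y; axes as the caddy's. The nest is 2.5 mm wider than the paddle on every side.
- cover_seat (a point): Middle between the tops of the two end walls, 58 mm above the worktop, where the cover's origin belongs; axes as the caddy's.
- cover: White cover plate, 276 (x) x 130 (y) x 8 mm, about 0.3 kg, lying on the worktop, origin at its underside's centre. Through holes of 16 mm diameter at x = +-124.5, y = 0. Black bridge handle on top: a bar 80 (x) x 16 (y) mm, from z = 26 to 44 mm, on a post at each end; pinch it across y. Fits the caddy either way round.
- grater: Aluminium grater bar, 44 (x) x 110 (y) x 14 mm, origin at the centre of its underside, with a black block to grip standing in the middle: 30 (x) x 20 (y) mm, from z = 14 to 44 mm. Seated, its x and y axes run along the caddy's, either way round.
- disc: Aluminium slicing disc, 80 mm diameter, 14 mm thick, origin at the centre of its underside, with a round black hub to grip of 26 mm diameter from z = 14 to 44 mm. Any turn fits.
- paddle: Aluminium T-shaped paddle, 14 mm thick. Cross bar 60 (x) x 24 (y) mm from y = 16 to 40 mm; stem 24 mm wide (x) from y = -60 to 16 mm. Origin on the underside, below the middle of a black block to grip: 24 (x) x 20 (y) mm, from z = 14 to 44 mm. Seated, its x and y axes run along the caddy's, the same way round.
- cup: Bystander: white ceramic cup, 72 mm diameter, 85 mm high, standing among the attachments; origin at the centre of its underside.
- jug: Bystander: lidded glass jug, round, no handle, steel lid, 84 mm diameter, 150 mm high, at the back; origin at the centre of its underside.
- tin: Bystander: bare steel tin, 74 mm diameter, 100 mm high, at the back; origin at the centre of its underside.
Mind the look-alikes: they are no part of the job. Leave any green or pink look-alike of the disc alone.

How it is judged (in metres and radians):
On the way, in this order (a step that is already met when the one before it is completed fails the run):
1. grater bar, disc and paddle all lie fully home in their nests (horizontal distance between grater and nest_grater below 0.006 m and z of grater in the frame of nest_grater between -0.004 and 0.004 m and angle between each of grater, disc, paddle's own z axis and vertical below 0.07 rad and angle between the x axis of each of grater, paddle and the x axis of caddy, either way round below 0.15 rad and horizontal distance between disc and nest_disc below 0.006 m and z of disc in the frame of nest_disc between -0.004 and 0.004 m and horizontal distance between paddle and nest_paddle below 0.006 m and z of paddle in the frame of nest_paddle between -0.004 and 0.004 m), for 0.2 s.
2. the cover rests flush on both end walls, over the pins (horizontal distance between cover and cover_seat below 0.006 m and z of cover in the frame of cover_seat between -0.004 and 0.003 m and angle between cover's own z axis and vertical below 0.03 rad and angle between the x axis of cover and the x axis of caddy, either way round below 0.06 rad), for 0.2 s.
At the end, for the whole second after the job is handed in: Each attachment at rest flat in its own nest (6 mm sideways, 4 mm in height, tilt 0.07 rad; grater bar and paddle turned within 0.15 rad of the caddy); cover at rest over both pins on the end walls (6 mm sideways, 3 mm in height, tilt 0.03 rad, turned within 0.06 rad) (all of step 1 and all of step 2 and linear speed of each of grater, disc, paddle, cover below 0.02 m/s); the robot touches nothing.
It fails at once if the cup, jug or tin is shifted more than 30 mm or tipped more than 0.25 rad (distance of any of cup, jug, tin from where it was at the start of the episode above 0.03 m or angle between any of cup, jug, tin's own z axis and vertical above 0.25 rad).
It also fails if it takes over 72 s, if anything falls off the work surface, if the arm or the gripper's body presses on something with over 40 N, if the wrist force passes 120 N, or if a joint passes its speed limit or range.

## Working session

There is one attempt and no reset: what is moved stays moved. The work goes in short steps, Python scripts to look and compute and a tool call to move; the robot and the scene stay as the last step left them, time stands still between calls to the robot, and variables do not carry over. Pictures are saved under pics/ and viewed, about 8 in all and at most 12, crops included, and the job is handed in when it is done.

Besides the shell and the picture viewer there is one more tool, called as name(argument=value, ...) on one line, values as JSON. servo_tool: Moves the arm, as the interface text tells. Its arguments: {"type":"object","properties":{"turn":{"type":"array","items":{"type":"array","items":{"type":"number"}}},"dp":{"type":"array","items":{"type":"array","items":{"type":"number"}}},"fingers":{"type":"array","items":{"type":"number"}}},"required":["turn","dp","fingers"]}

```bash
ls; mkdir -p pics; python3 - <<'E'
from bench import *
import cv2,numpy as np
s=read_state();print({k:np.round(v,3).tolist() for k,v in s.items()})
for c in("scene","top"):
    d=get_image(c);cv2.imwrite(f"pics/{c}0.png",d["img"][...,::-1])
    print(c,d["vfov"],d["cx"],d["cy"],d["k1"],np.round(d["world_from_camera"],3).tolist())
    for q in("caddy","cover","grater","disc","paddle","cup","jug","tin"):
        print(q,[(np.round(r["box"]).astype(int).tolist(),round(r["score"],2)) for r in search_frame(q,c)])
E
```

```text
pics
{'clock': 0.0, 'joints': [1.559, 0.386, 0.007, -0.001, -1.194, -0.259], 'joint_vel': [0.001, -0.0, 0.0, 0.001, -0.001, 0.001], 'joint_efforts': [-0.001, -39.229, 18.84, 4.186, -0.005, -0.0], 'position': [166.996, 601.67, 230.212], 'ee_rot': [0.991, -0.135, -0.0, 0.001], 'contact_force': [-0.765, -0.351, -0.793], 'wrist_torque': [-0.007, 0.021, 0.001], 'gripper_width': 85.429}
scene 54.652414243842315 313.7346081663434 243.80119700296572 -0.07434801104406574 [[0.786, 0.421, -0.451, 980.139], [0.617, -0.556, 0.556, -536.363], [-0.017, -0.716, -0.698, 767.397], [0.0, 0.0, 0.0, 1.0]]
caddy [([318, 154, 118, 85], 0.67), ([279, 220, 45, 35], 0.61)]
cover [([139, 308, 160, 118], 0.7)]
grater [([278, 219, 44, 34], 0.66)]
disc [([256, 200, 29, 24], 0.9), ([183, 255, 38, 29], 0.82), ([133, 278, 40, 33], 0.71), ([244, 260, 37, 32], 0.6)]
paddle [([316, 157, 122, 83], 0.72), ([304, 295, 48, 32], 0.7)]
cup [([348, 231, 35, 46], 0.84)]
jug [([423, 208, 46, 76], 0.77)]
tin [([338, 338, 44, 63], 0.96)]
top 45.74859831375941 313.184915153636 241.82441033528502 -0.027204901707757818 [[0.02, -0.997, 0.081, 438.532], [-1.0, -0.021, -0.011, -8.676], [0.012, -0.081, -0.997, 1297.463], [0.0, 0.0, 0.0, 1.0]]
caddy [([139, 184, 75, 132], 0.82)]
cover [([390, 185, 77, 124], 0.59)]
grater [([393, 184, 75, 129], 0.74), ([137, 186, 77, 128], 0.25)]
disc [([321, 261, 34, 39], 0.92), ([399, 331, 34, 35], 0.9), ([350, 317, 34, 36], 0.8), ([195, 113, 46, 49], 0.74), ([360, 121, 35, 40], 0.66), ([245, 317, 35, 35], 0.63)]
paddle [([321, 184, 37, 50], 0.6)]
cup [([250, 186, 38, 34], 0.71)]
jug [([194, 115, 50, 52], 0.85)]
tin [([362, 120, 34, 42], 0.64)]
```

View pics/top0.png

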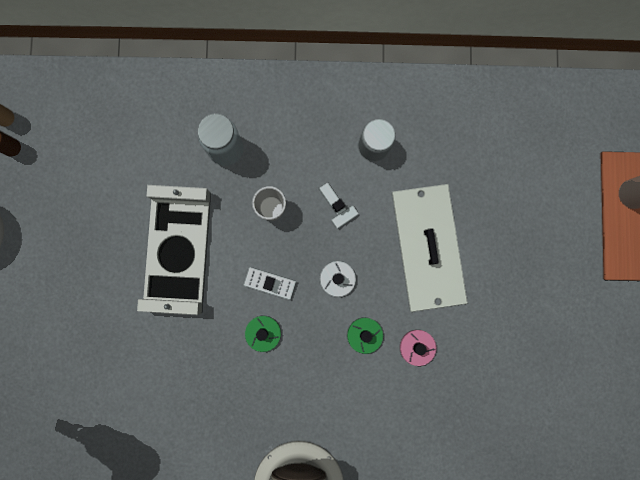

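View pics/scene0.png

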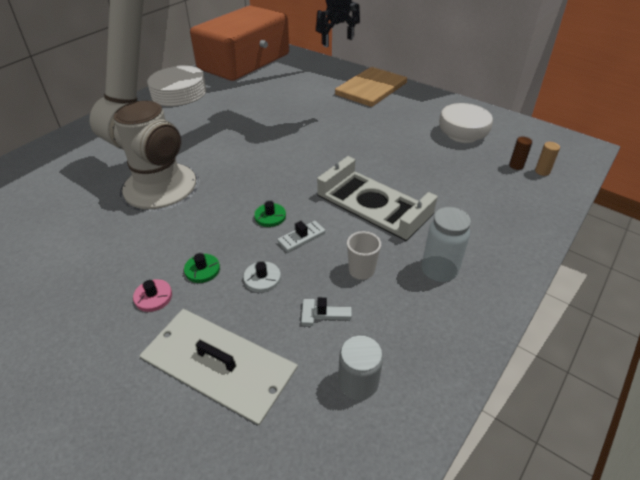

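Top view: silver disc (338,279). Look-alikes are green (263,334), green (365,336) and pink (418,348), and the rim of the jug or tin could also pass for a disc. Grater (270,283), paddle (339,205, cross bar lower right), cover (430,248), caddy (177,250, T nest far, bar towards +y). I choose the silver disc at (338,279).

```bash
cat > h.py <<'E'
from bench import *
import cv2,numpy as np
from scipy.spatial.transform import Rotation as R
def grab(name):
    s=read_state(); d=get_image(name)
    if "world_from_camera" in d: T=np.array(d["world_from_camera"])
    else:
        W=np.eye(4);W[:3,:3]=R.from_quat(s["ee_rot"]).as_matrix();W[:3,3]=s["position"];T=W@np.array(d["mount"])
    f=240/np.tan(np.radians(d["vfov"]/2))
    return dict(img=d["img"],T=T,f=f,c=np.array([d["cx"],d["cy"]]),k=d["k1"],s=s)
def p2w(d,uv,z):
    q=(np.atleast_2d(np.asarray(uv,float))-d["c"])/d["f"];p=q.copy()
    for _ in range(20): p=q/(1+d["k"]*(p**2).sum(1,keepdims=True))
    r=np.c_[p,np.ones(len(p))]@d["T"][:3,:3].T;o=d["T"][:3,3]
    return (o+r*((z-o[2])/r[:,2:]))[:,:2]
def w2p(d,X):
    X=np.atleast_2d(np.asarray(X,float));c=(X-d["T"][:3,3])@d["T"][:3,:3]
    p=c[:,:2]/c[:,2:];p=p*(1+d["k"]*(p**2).sum(1,keepdims=True));return p*d["f"]+d["c"]
def rect(w):  # min area rect in world mm: centre, long-axis angle deg, sizes
    (c,s,_) = r=cv2.minAreaRect(np.float32(w)); b=cv2.boxPoints(r);e=[b[1]-b[0],b[2]-b[1]];l=max(e,key=np.linalg.norm)
    return np.round(c,1),round(float(np.degrees(np.arctan2(l[1],l[0]))%180),1),np.round(sorted(s),1)
def tool(s): 
    m=R.from_quat(s["ee_rot"]).as_matrix();return np.round(s["position"],1),round(np.degrees(np.arctan2(m[1,0],m[0,0])),1),np.round(s["contact_force"],1),round(s["gripper_width"],1)
E
python3 - <<'E'
from h import *
d=grab("top");hsv=cv2.cvtColor(d["img"],cv2.COLOR_RGB2HSV)
print("mm/px",np.linalg.norm(p2w(d,[320,240],0)-p2w(d,[321,240],0)),w2p(d,[[167,602,0]]))
V=hsv[...,2]
for n,(x,y,w,h),z in [("cover",(385,178,90,140),8),("disc",(316,255,44,48),14),("grater",(240,260,60,45),14),("paddle",(315,178,48,56),14)]:
    m=np.zeros(V.shape,np.uint8);m[y:y+h,x:x+w]=(V[y:y+h,x:x+w]>125)
    k,l,st,_=cv2.connectedComponentsWithStats(m)
    m=np.zeros_like(m)
    for i in range(1,k):
        if st[i,4]>15:m[l==i]=1
    v,u=np.nonzero(m);W=p2w(d,np.c_[u,v],z);print(n,rect(W),len(u))
    dk=np.zeros_like(m);dk[y:y+h,x:x+w]=V[y:y+h,x:x+w]<40;v,u=np.nonzero(dk)
    print("  dark",u.mean(),v.mean(),p2w(d,[[u.mean(),v.mean()]],30))
for n,uv,z in [("pinfar",(177,192),76),("pinnear",(168,307),76),("cup",(269,203),85),("jug",(216,132),150),("tin",(379,136),100),("holefar",(421,194),8),("holenear",(438,301),8)]:print(n,p2w(d,uv,z).round(1))
for c,z in(((176,254),6),):print("discnest",p2w(d,c,z).round(1))
cv2.imwrite("pics/a.png",np.hstack([cv2.resize(d["img"][170:330,130:230],None,fx=3.6,fy=3.6,interpolation=cv2.INTER_CUBIC),cv2.resize(d["img"][170:330,240:360],None,fx=3.6,fy=3.6,interpolation=cv2.INTER_CUBIC)])[...,::-1])
E
```

```text
mm/px 2.289886788994313 [[ 31.67517286 403.42759902]]
cover (array([ 537.5, -287.1]), 9.2, array([131.7, 277.4])) 6475
  dark 431.5419847328244 246.29770992366412 [[ 536.69903745 -287.59562586]]
disc (array([460.9, -78.6]), 91.1, array([78.7, 78.9])) 798
  dark 337.8235294117647 278.6470588235294 [[460.21998016 -78.47274737]]
grater (array([447.6,  75.4]), 74.1, array([ 44.3, 110.5])) 710
  dark 268.6095238095238 283.22857142857146 [[447.00089401  75.13874977]]
paddle (array([633.6, -70.8]), 34.6, array([59.6, 99.1])) 466
  dark 338.1875 205.39583333333334 [[624.61120223 -76.63430904]]
pinfar [[639.8 275.7]]
pinnear [[391.8 285.3]]
cup [[618.6  75.1]]
jug [[753.9 183.4]]
tin [[ 766.8 -158.3]]
holefar [[ 658.4 -267.8]]
holenear [[ 414.5 -307.6]]
discnest [[509.1 288.6]]
```

View pics/a.png

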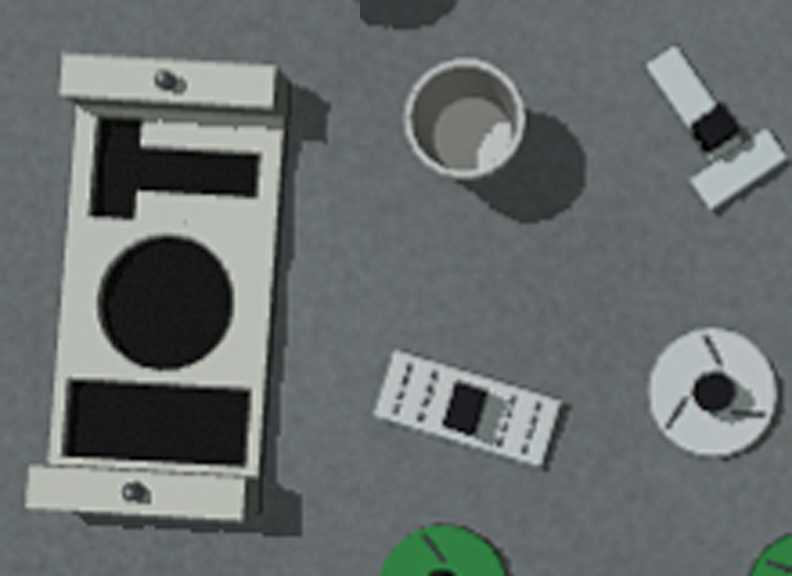

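servo_tool(turn=[[0, 0, 0], [0, 0, 0], [0, 0, 0], [0, 0, 0], [0, 0, 0]], dp=[[0.028, -0.0527, -0.005], [0.028, -0.0527, -0.005], [0.028, -0.0527, -0.005], [0.028, -0.0527, -0.005], [0.028, -0.0527, -0.005]], fingers=[0.085, 0.085, 0.085, 0.085, 0.085])

```text
clock: 1.58
position: [308.7, 334.8, 205.3]
ee_rot: [0.991, -0.132, 0.001, -0.001]
contact_force: [1.0, 0.3, 0.0]
gripper_width: 84.5
```

servo_tool(turn=[[0, 0, 0], [0, 0, 0], [0, 0, 0], [0, 0, 0], [0, 0, 0]], dp=[[0.028, -0.0527, -0.005], [0.028, -0.0527, -0.005], [0.028, -0.0527, -0.005], [0.028, -0.0527, -0.005], [0.028, -0.0527, -0.005]], fingers=[0.085, 0.085, 0.085, 0.085, 0.085])

```text
clock: 2.2
position: [452.4, 63.0, 182.4]
ee_rot: [0.992, -0.13, 0.004, -0.004]
contact_force: [0.9, -0.0, 0.0]
gripper_width: 84.7
```

```bash
python3 - <<'E'
from h import *
d=grab("top");V=cv2.cvtColor(d["img"],cv2.COLOR_RGB2HSV)[...,2]
m=np.zeros(V.shape,np.uint8);m[180:318,135:215]=V[180:318,135:215]<60
k,l,st,ce=cv2.connectedComponentsWithStats(m)
for i in range(1,k):
    if st[i,4]>100:
        v,u=np.nonzero(l==i);W=p2w(d,np.c_[u,v],18);print("nest",st[i],rect(W),"centroid",W.mean(0).round(1),"circle",cv2.minEnclosingCircle(np.float32(W)))
w=grab("wrist");print(tool(w["s"]),np.round(w["T"],2).tolist(),w["f"],w["k"])
cv2.imwrite("pics/w1.png",w["img"][...,::-1])
print("expect",w2p(w,[[447.3,75.3,14],[447.3,75.3,44]]))
E
```

```text
nest [204 193   7  83 122] (array([555.6, 217.1]), 178.3, array([  4.4, 186.2])) centroid [559.4 217.2] circle ((555.5693359375, 217.73777770996094), 93.08506774902344)
nest [155 203  47  28 696] (array([591.8, 283.8]), 87.7, array([ 61.9, 101.1])) centroid [592.5 293.5] circle ((590.2481079101562, 286.8977355957031), 55.293453216552734)
nest [ 158  236   36   37 1043] (array([508.6, 287. ]), 2.1, array([78.8, 81.2])) centroid [509.  286.8] circle ((508.88671875, 286.6260986328125), 41.26499938964844)
nest [148 276  49  42 739] (array([413.7, 293.2]), 87.8, array([ 87.7, 105.6])) centroid [435.5 302.1] circle ((418.5947265625, 291.7423400878906), 64.37876892089844)
(array([453.9,  57.8, 181.5]), np.float64(-15.3), array([ 3.4, -2.5,  0.8]), 84.8) [[-0.26, -0.92, -0.29, 530.59], [-0.96, 0.25, 0.08, 36.1], [-0.0, 0.31, -0.95, 324.83], [0.0, 0.0, 0.0, 1.0]] 349.44477929904787 -0.02439429088873187
expect [[301.82162745 227.28685199]
 [300.15503488 237.2346721 ]]
```

View pics/w1.png

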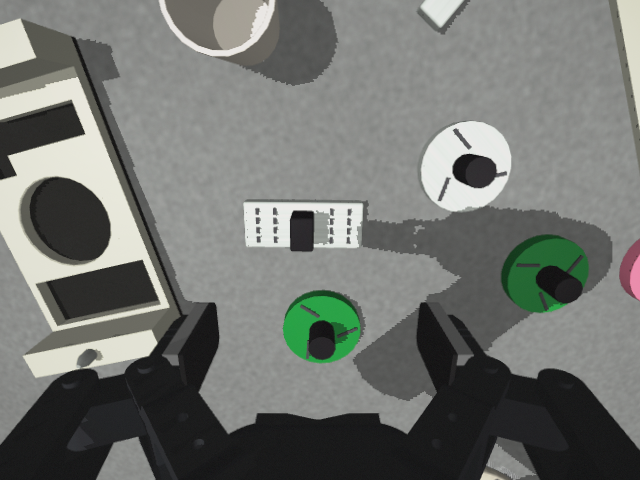

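```bash
cat >> h.py <<'E'
def blob(d,box,z,lo=None,hi=None,minA=15):
    V=d["img"].max(2);x,y,w,h=box;m=np.zeros(V.shape,np.uint8)
    m[y:y+h,x:x+w]=(V[y:y+h,x:x+w]>lo) if lo else (V[y:y+h,x:x+w]<hi)
    k,l,st,_=cv2.connectedComponentsWithStats(m)
    ok=[i for i in range(1,k) if st[i,4]>minA];v,u=np.nonzero(np.isin(l,ok))
    W=p2w(d,np.c_[u,v],z);return rect(W),W.mean(0).round(1),np.round(cv2.minEnclosingCircle(np.float32(W))[0],1),(u.min(),u.max(),v.min(),v.max())
E
python3 - <<'E'
from h import *
w=grab("wrist");print(tool(w["s"]),np.round(w["s"]["joint_vel"],3))
print("grater",blob(w,(225,185,155,75),14,lo=190))
print("disc",blob(w,(405,110,120,110),14,lo=200))
print("nestd",blob(w,(15,165,105,105),18,hi=70,minA=500))
print("nestg",blob(w,(40,255,125,70),18,hi=70,minA=500))
print("pin",p2w(w,[90,354],76))
E
```

```text
(array([452.8,  60.2, 181.5]), np.float64(-15.4), array([-0.5,  0.4,  0.6]), 85.0) [ 0.096 -0.023 -0.014 -0.016 -0.001 -0.069]
grater ((array([449.2,  74. ]), 74.0, array([ 42.6, 108.5])), array([452.5,  77.1]), array([449.4,  74. ]), (np.int64(246), np.int64(364), np.int64(200), np.int64(245)))
disc ((array([462.6, -79.4]), 81.3, array([77.3, 78.6])), array([464.5, -77.9]), array([461.9, -79.2]), (np.int64(424), np.int64(513), np.int64(118), np.int64(208)))
nestd ((array([511.3, 279.9]), 141.5, array([75.3, 76.2])), array([512.2, 279.7]), array([511.4, 278.8]), (np.int64(31), np.int64(111), np.int64(176), np.int64(259)))
nestg ((array([437.9, 282.9]), 87.9, array([ 43.6, 102.5])), array([438.3, 282.1]), array([437.5, 283.2]), (np.int64(48), np.int64(159), np.int64(259), np.int64(318)))
pin [[402.39564749 276.23250779]]
```

servo_tool(turn=[[0, 0, 0], [0, 0, 0], [0, 0, 0], [0, 0, 0], [0, 0, 0]], dp=[[-0.004, 0.0135, -0.03], [0, 0, -0.04], [0, 0, -0.04], [0, 0, 0], [0, 0, 0]], fingers=[0.06, 0.06, 0.06, 0.06, 0.06])

```text
clock: 2.98
position: [449.7, 80.9, 72.9]
ee_rot: [0.992, -0.13, 0.007, -0.006]
contact_force: [0.4, -0.6, -0.5]
gripper_width: 60.2
```

```bash
python3 - <<'E'
from h import *
w=grab("wrist");print(tool(w["s"]),np.round(w["s"]["joint_vel"],3))
print("grater",blob(w,(180,140,260,190),14,lo=190))
cv2.imwrite("pics/w2.png",w["img"][...,::-1])
E
```

```text
(array([449.7,  80.9,  72.9]), np.float64(-14.9), array([ 0.4, -0.6, -0.5]), 60.2) [ 0.014  0.006 -0.012 -0.006 -0.008 -0.002]
grater ((array([449.2,  74.2]), 74.2, array([ 42.6, 108.3])), array([458. ,  84.9]), array([449.3,  74.2]), (np.int64(241), np.int64(419), np.int64(224), np.int64(288)))
```

servo_tool(turn=[[-0.01, 0.015, -0.018], [0, 0, 0], [0, 0, 0], [0, 0, 0], [0, 0, 0]], dp=[[-0.0007, -0.0065, -0.03], [0, 0, -0.024], [0, 0, 0], [0, 0, 0], [0, 0, 0]], fingers=[0.06, 0.06, 0.06, 0.06, 0.06])

```text
clock: 3.65
position: [454.9, 78.3, 26.2]
ee_rot: [0.99, -0.138, 0.008, -0.005]
contact_force: [-0.6, 1.0, 0.8]
gripper_width: 60.1
```

```bash
cat >> h.py <<'E'
def fix(s,yaw=None):  # rotation vector to bring the tool vertical (and to yaw, deg)
    m=R.from_quat(s["ee_rot"]).as_matrix();y=np.arctan2(m[1,0],m[0,0]) if yaw is None else np.radians(yaw)
    g=R.from_euler("z",y)*R.from_euler("x",np.pi);return np.round((g*R.from_matrix(m).inv()).as_rotvec(),3)
E
python3 -c "
from h import *
s=read_state();print(tool(s),fix(s,-16),s['joint_vel'])"
```

```text
(array([454.9,  78.3,  26.2]), np.float64(-15.8), array([-0.6,  1. ,  0.8]), 60.1) [-0.009  0.017 -0.003] [ 0.00246895 -0.01800386  0.01327292  0.00521391 -0.00614789 -0.00057303]
```

servo_tool(turn=[[-0.003, 0.004, 0], [-0.003, 0.004, 0], [-0.003, 0.004, 0], [-0.003, 0.004, 0], [-0.003, 0.004, 0]], dp=[[-0.0012, -0.0008, -0.0015], [-0.0012, -0.0008, -0.0015], [-0.0012, -0.0008, -0.0015], [-0.0012, -0.0008, -0.0015], [-0.0012, -0.0008, -0.0015]], fingers=[0.06, 0.06, 0.06, 0.06, 0.06])

```text
clock: 4.28
position: [449.3, 74.4, 19.7]
ee_rot: [0.991, -0.137, -0.001, 0.003]
contact_force: [-0.0, -0.4, 0.3]
gripper_width: 60.0
```

```bash
python3 -c "
from h import *
for i in range(2):
  w=grab('wrist');s=w['s'];print(tool(s),fix(s,-16),np.round(s['joint_vel'],3))
print('grater',blob(w,(100,140,440,300),14,lo=190))
cv2.imwrite('pics/w3.png',w['img'][...,::-1])"
```

```text
(array([449.3,  74.4,  19.7]), np.float64(-15.8), array([-0. , -0.4,  0.3]), 60.0) [ 0.006 -0.002 -0.004] [ 0.003  0.026 -0.014  0.008 -0.003 -0.009]
(array([449.1,  74.3,  19.5]), np.float64(-15.8), array([-0.1, -0.3, -0.5]), 60.1) [ 0.006 -0.003 -0.003] [ 0.002 -0.001  0.001 -0.002  0.001  0.002]
grater ((array([450.4,  78.4]), 74.0, array([42. , 99.9])), array([466.4,  85.6]), array([456.3,  76.6]), (np.int64(199), np.int64(417), np.int64(259), np.int64(338)))
```

View pics/w3.png

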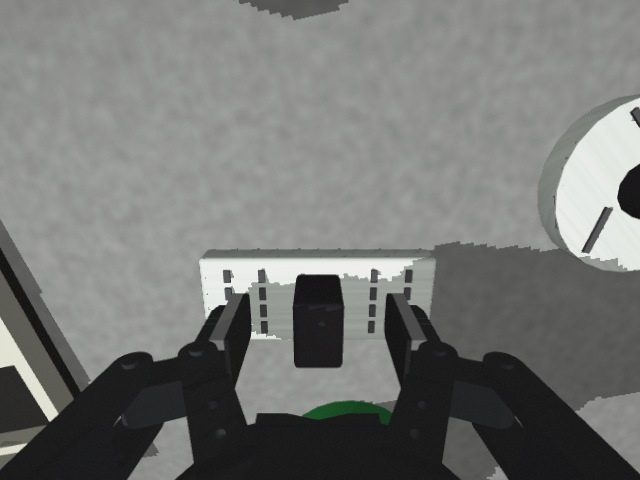

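The block sits centred between the pads (pads near x=250 and 387, block at 293–343), so I close the fingers.

servo_tool(turn=[[0, 0, 0], [0, 0, 0], [0, 0, 0], [0, 0, 0], [0, 0, 0]], dp=[[0, 0, 0], [0, 0, 0], [0, 0, 0], [0, 0, 0], [0, 0, 0]], fingers=[0.01, 0.01, 0.01, 0.01, 0.01])

```text
clock: 5.0
position: [449.4, 74.5, 19.8]
ee_rot: [0.991, -0.137, -0.0, 0.003]
contact_force: [0.9, 0.0, -0.0]
gripper_width: 19.2
```

servo_tool(turn=[[0, 0, 0], [0, 0, 0], [0, 0, 0], [0, 0, 0], [0, 0, 0]], dp=[[0, 0, 0.03], [0, 0, 0.04], [0, 0, 0.04], [-0.01, 0.03, 0.02], [-0.01, 0.04, 0]], fingers=[0.01, 0.01, 0.01, 0.01, 0.01])

```text
clock: 5.62
position: [426.6, 143.3, 151.9]
ee_rot: [0.99, -0.14, -0.003, 0.004]
contact_force: [0.3, -0.1, -1.8]
gripper_width: 19.2
```

```bash
python3 -c "
from h import *
w=grab('wrist');w=grab('wrist');s=w['s'];print(tool(s),fix(s,-2.2),np.round(s['joint_vel'],3))
cv2.imwrite('pics/w4.png',w['img'][...,::-1])"
```

```text
(array([426.4, 146.7, 151.5]), np.float64(-16.0), array([-0.4,  3.1, -0.8]), 18.7) [ 0.007 -0.006  0.24 ] [-0.053  0.021 -0.013  0.016 -0.004  0.126]
```

View pics/w4.png

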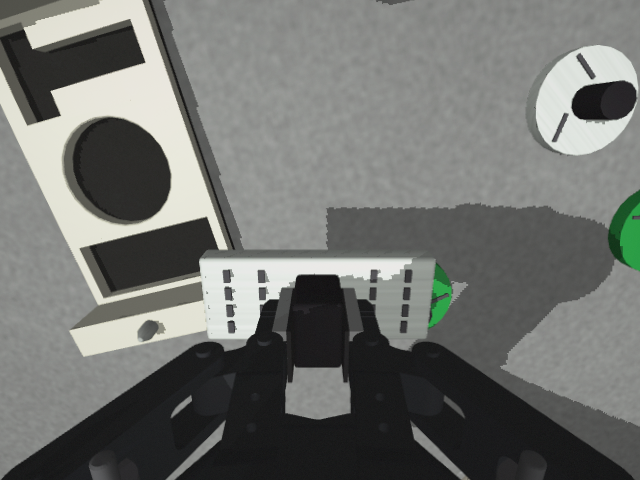

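The held grater is seated squarely in the jaws. The caddy is in clear view: grater nest around (155,257), disc nest (118,170), T nest (70,60), near pin (150,330).

```bash
cat > caddy.py <<'E'
from h import *
def nests(w,thr=150,amin=1500,region=None):
    V=w["img"].max(2);m=(V<thr).astype(np.uint8)
    if region is not None:
        x,y,a,b=region;k=np.zeros_like(m);k[y:y+b,x:x+a]=m[y:y+b,x:x+a];m=k
    k,l,st,_=cv2.connectedComponentsWithStats(m,connectivity=4)
    for i in range(1,k):
        if amin<st[i,4]<20000:
            c,_=cv2.findContours((l==i).astype(np.uint8),cv2.RETR_EXTERNAL,cv2.CHAIN_APPROX_NONE)
            W=p2w(w,cv2.convexHull(c[0])[:,0],18);Wf=np.float32(p2w(w,c[0][:,0],18))
            e=cv2.fitEllipse(Wf);print(st[i].tolist(),rect(W),"ell",np.round(e[0],1),np.round(e[1],1))
if __name__=="__main__":
    w=grab("wrist");print(tool(w["s"]),fix(w["s"],-2.2));print(w["img"].max(2)[170,40:200:4],w["img"].max(2)[255,70:230:4])
    for t in(110,150,190):print(t);nests(w,t)
E
python3 caddy.py
```

```text
(array([426.1, 145. , 150.9]), np.float64(-15.9), array([ 0.3, -0.8, -1.8]), 18.7) [ 0.009 -0.008  0.238]
[228 228 229 228 229 148  91  92  28  44  44  45  45  43  44  44  43  43
  44  44  42  44  44  44  43  44  45  44  46  43  42  45 228 233 232 232
 232 232 232 232] [186 226 216  91  91  60  28  45  44  43  44  43  44  43  44  42  42  43
  44  44  42  45  42  43  44  45  45  43  43  44  44  44  44  89 102 101
 102 101 102 101]
110
[0, 19, 142, 105, 7782] (array([593.9, 282.7]), 87.9, array([ 64.7, 104.2])) ell [593.1 290.4] [ 60.3 112. ]
[569, 81, 66, 40, 2094] (array([459.1, -89.6]), 81.7, array([27.5, 50.2])) ell [459.4 -90. ] [28. 52.]
[60, 117, 108, 107, 8897] (array([510.8, 285.3]), 80.6, array([83.1, 83.3])) ell [510.8 285.3] [82.8 83. ]
[69, 282, 134, 47, 2111] (array([398.6, 322.2]), 87.9, array([ 16.9, 133.3])) ell [398.1 314. ] [ 16.7 171.4]
150
[0, 0, 142, 125, 9405] (array([600.9, 282.4]), 87.6, array([ 79.5, 104.8])) ell [597.7 288.5] [ 71.7 107.6]
[569, 81, 66, 44, 2184] (array([457.9, -89.4]), 82.2, array([30.1, 50.4])) ell [459.2 -89.9] [29.3 51.9]
[59, 116, 109, 109, 9102] (array([510.8, 285.6]), 81.0, array([83.9, 84.3])) ell [510.8 285.5] [83.6 84.1]
190
[0, 0, 142, 126, 9559] (array([601.1, 282.6]), 88.2, array([ 79.6, 105.4])) ell [597.6 288.6] [ 71.9 108.3]
[58, 115, 111, 111, 9373] (array([510.9, 285.7]), 21.9, array([84.9, 85.6])) ell [510.9 285.9] [84.9 85.4]
```

```bash
python3 - <<'E'
from h import *
w=grab("wrist");print(tool(w["s"]))
a=np.radians(-2.1);ex=np.array([np.cos(a),np.sin(a)]);ey=np.array([-ex[1],ex[0]])
V=w["img"].max(2).astype(np.float32)
def prof(c,e,ts):
    p=w2p(w,np.c_[c+np.outer(ts,e),np.full(len(ts),18.)]).astype(np.float32)
    return cv2.remap(V,p[:,0][None],p[:,1][None],cv2.INTER_LINEAR)[0].astype(int).tolist()
g=np.array([436.,288.6])
for o in(-15,25): print("x",o,prof(g+o*ey,ex,np.arange(-34,-16)),prof(g+o*ey,ex,np.arange(16,34)))
for o in(-10,10): print("y",o,prof(g+o*ex,ey,np.arange(-66,-48)),prof(g+o*ex,ey,np.arange(48,66)))
E
```

```text
(array([425.8, 143.7, 150.3]), np.float64(-15.9), array([ 0.4, -0.5, -0.7]), 19.1)
x -15 [107, 108, 108, 108, 154, 218, 227, 227, 227, 194, 114, 108, 109, 104, 44, 44, 43, 43] [44, 44, 44, 44, 43, 43, 43, 54, 131, 219, 229, 229, 229, 230, 230, 230, 230, 229]
x 25 [108, 107, 108, 107, 154, 214, 225, 226, 227, 190, 117, 105, 106, 100, 59, 44, 44, 44] [44, 44, 44, 44, 43, 44, 44, 50, 113, 211, 228, 228, 228, 228, 228, 228, 229, 228]
y -10 [97, 97, 98, 98, 98, 98, 98, 100, 99, 100, 101, 101, 102, 101, 100, 101, 106, 108] [52, 84, 91, 91, 91, 91, 91, 91, 91, 142, 214, 226, 226, 226, 225, 225, 219, 185]
y 10 [97, 159, 230, 230, 230, 230, 230, 230, 224, 99, 43, 43, 43, 43, 45, 44, 43, 43] [62, 86, 90, 90, 91, 90, 90, 91, 93, 141, 216, 226, 226, 226, 226, 226, 226, 178]
```

servo_tool(turn=[[0.002, -0.002, 0.048], [0.002, -0.002, 0.048], [0.002, -0.002, 0.048], [0.002, -0.002, 0.048], [0.002, -0.002, 0.048]], dp=[[0.002, 0.029, -0.006], [0.002, 0.029, -0.006], [0.002, 0.029, -0.006], [0.002, 0.029, -0.006], [0.002, 0.029, -0.006]], fingers=[0.01, 0.01, 0.01, 0.01, 0.01])

```text
clock: 6.45
position: [435.2, 285.0, 116.4]
ee_rot: [1.0, -0.02, -0.002, 0.003]
contact_force: [0.8, -0.1, -1.7]
gripper_width: 18.9
```

servo_tool(turn=[[0, 0, 0], [0, 0, 0], [0, 0, 0], [0, 0, 0], [0, 0, 0]], dp=[[0, 0, -0.004], [0, 0, -0.004], [0, 0, -0.004], [0, 0, -0.004], [0, 0, -0.004]], fingers=[0.01, 0.01, 0.01, 0.01, 0.01])

```text
clock: 7.08
position: [435.2, 284.1, 94.0]
ee_rot: [1.0, -0.02, -0.003, 0.004]
contact_force: [0.2, -0.4, -1.3]
gripper_width: 18.9
```

```bash
cat >> caddy.py <<'E'
def caddyfit(w,c,yaw=-2.1,tag=""):
    """edge positions along the caddy axes of disc/T nests, expected at 0"""
    a=np.radians(yaw);ex=np.array([np.cos(a),np.sin(a)]);ey=np.array([-ex[1],ex[0]])
    V=w["img"].max(2).astype(np.float32)
E
python3 - <<'E'
from caddy import *
w=grab("wrist");w=grab("wrist");print(tool(w["s"]),fix(w["s"],-2.2),np.round(w["s"]["joint_vel"],3))
for t in(110,190):nests(w,t)
cv2.imwrite('pics/w5.png',w['img'][...,::-1])
E
```

```text
(array([434.9, 283.8,  93.4]), np.float64(-2.3), array([ 0. , -0.4, -2.2]), 18.8) [ 0.009 -0.008  0.002] [ 0.004 -0.003  0.004 -0.002 -0.018 -0.001]
[209, 0, 54, 36, 1867] (array([571.5, 321.8]), 87.4, array([17. , 28.4])) ell [571.5 321.7] [19.7 33.8]
[237, 53, 139, 146, 15807] (array([511.3, 286.5]), 123.3, array([81.8, 83.4])) ell [511.1 286.6] [81.5 83.2]
[208, 0, 56, 37, 1962] (array([571.2, 321.8]), 87.4, array([17.5, 29.3])) ell [571.4 321.9] [20.1 34.8]
[235, 51, 144, 150, 16831] (array([510.9, 286.4]), 109.7, array([85. , 85.3])) ell [510.8 286.4] [84.9 85.1]
```

View pics/w5.png

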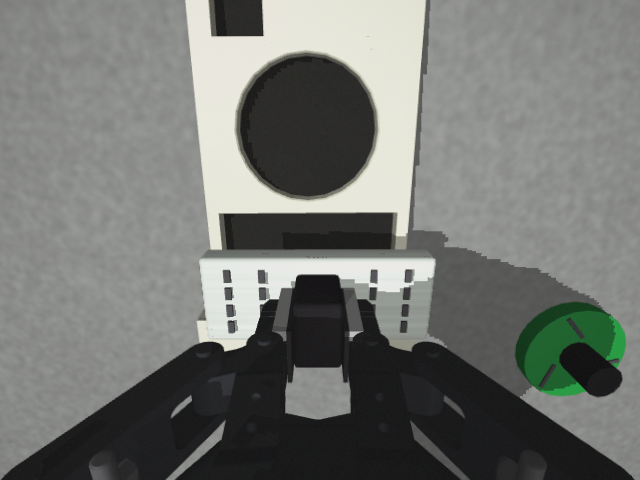

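```bash
python3 - <<'E'
from h import *
w=grab("wrist");s=w["s"];print(tool(s),fix(s,-2.2))
z=s["position"][2]-19.7+14
e=p2w(w,[[201,259],[435,258.5]],z);print(e.round(1),np.linalg.norm(e[0]-e[1]))
a=np.radians(-2.2);c=e.mean(0)-22*np.array([np.cos(a),np.sin(a)]);print("grater centre",c.round(1),"target 435.9,289.0 -> delta",(np.array([435.9,289.1])-c).round(1))
E
```

```text
(array([435. , 284. ,  93.7]), np.float64(-2.3), array([ 0. , -0.6, -0.9]), 19.0) [ 0.009 -0.008  0.002]
[[458.4 335.9]
 [453.8 228.9]] 107.1453315416041
grater centre [434.1 283.2] target 435.9,289.0 -> delta [1.8 5.9]
```

servo_tool(turn=[[0.002, -0.002, 0], [0.002, -0.002, 0], [0.002, -0.002, 0], [0.002, -0.002, 0], [0.002, -0.002, 0]], dp=[[0.0003, 0.0012, -0.009], [0.0003, 0.0012, -0.009], [0.0003, 0.0012, -0.009], [0.0003, 0.0012, -0.009], [0.0003, 0.0012, -0.009]], fingers=[0.01, 0.01, 0.01, 0.01, 0.01])

```text
clock: 7.85
position: [437.0, 291.0, 46.4]
ee_rot: [1.0, -0.02, 0.002, -0.001]
contact_force: [-0.6, 0.7, -1.3]
gripper_width: 19.3
```

```bash
python3 - <<'E'
from h import *
s=read_state();print(tool(s),fix(s,-2.2))
E
```

```text
(array([437. , 291. ,  46.4]), np.float64(-2.3), array([-0.6,  0.7, -1.3]), 19.3) [-0.003  0.004  0.002]
```

servo_tool(turn=[[0, 0, 0], [0, 0, 0], [0, 0, 0], [0, 0, 0], [0, 0, 0]], dp=[[-0.0003, -0.0009, -0.004], [-0.0002, -0.0005, -0.005], [-0.0001, -0.0002, -0.006], [0, 0, -0.004], [0, 0, -0.003]], fingers=[0.01, 0.01, 0.01, 0.01, 0.01])

```text
clock: 8.48
position: [436.4, 289.4, 25.7]
ee_rot: [1.0, -0.019, 0.002, -0.0]
contact_force: [-12.8, -3.0, 39.0]
gripper_width: 18.9
```

```bash
python3 - <<'E'
from h import *
w=grab("wrist");s=w["s"];s=read_state();print(tool(s),fix(s,-2.2))
cv2.imwrite('pics/w6.png',w['img'][200:400,150:480,::-1])
E
```

```text
(array([436.4, 289.4,  25.7]), np.float64(-2.2), array([-6.8, -2.8, 20.8]), 19.0) [-0.001  0.004  0.   ]
```

View pics/w6.png

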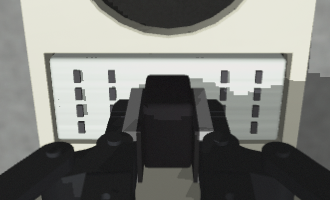

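Grater is home: z is 25.7 as predicted and it lies flush in its nest. Release it and move on to the silver disc.

servo_tool(turn=[[0, 0, 0], [0, 0, 0], [0, 0, 0], [0, 0, 0], [0, 0, 0]], dp=[[0, 0, 0], [0, 0, 0.001], [0, 0, 0.03], [0, 0, 0.05], [0.002, -0.03, 0.03]], fingers=[0.06, 0.06, 0.06, 0.06, 0.06])

```text
clock: 9.15
position: [438.4, 259.7, 137.9]
ee_rot: [1.0, -0.018, 0.002, 0.001]
contact_force: [0.1, -1.0, 0.7]
gripper_width: 59.8
```

servo_tool(turn=[[0, 0, 0], [0, 0, 0], [0, 0, 0], [0, 0, 0], [0, 0, 0]], dp=[[0.004, -0.056, 0], [0.004, -0.056, 0], [0.004, -0.056, 0], [0.004, -0.056, 0], [0.004, -0.056, 0]], fingers=[0.06, 0.06, 0.06, 0.06, 0.06])

```text
clock: 9.78
position: [460.6, -24.7, 141.3]
ee_rot: [1.0, -0.014, 0.006, -0.002]
contact_force: [0.3, -0.1, -0.1]
gripper_width: 60.2
```

servo_tool(turn=[[0, 0, 0], [0, 0, 0], [0, 0, 0], [0, 0, 0], [0, 0, 0]], dp=[[0.002, -0.03, 0], [0, -0.01, 0], [0, -0.005, -0.005], [0, 0, -0.005], [0, 0, -0.005]], fingers=[0.06, 0.06, 0.06, 0.06, 0.06])

```text
clock: 10.4
position: [462.4, -72.8, 124.9]
ee_rot: [1.0, -0.016, 0.006, -0.002]
contact_force: [0.1, 0.2, 0.4]
gripper_width: 60.2
```

```bash
python3 - <<'E'
from h import *
w=grab("wrist");w=grab("wrist");s=w["s"];print(tool(s),fix(s,-2.2),np.round(s["joint_vel"],3))
p=w2p(w,[[462,-79,14]])[0];print(p,blob(w,(int(p[0])-85,int(p[1])-85,170,160),14,lo=185,minA=200))
cv2.imwrite('pics/w7.png',w['img'][...,::-1])
E
```

```text
(array([461.9, -72.7, 124.2]), np.float64(-1.9), array([-0.9, -0.4, -0.5]), 59.9) [-0.004  0.011 -0.005] [-0.001 -0.006  0.004  0.    -0.027  0.003]
[325.71242872 234.7937623 ] ((array([463.7, -77.9]), 121.6, array([75.4, 79.1])), array([468.7, -76.1]), array([462., -79.]), (np.int64(274), np.int64(378), np.int64(183), np.int64(282)))
```

View pics/w7.png

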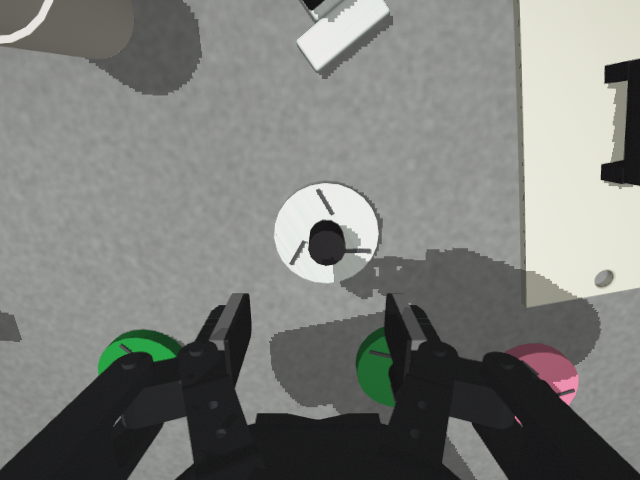

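The silver disc is at (326,233), ahead of the gripper, while the green and pink look-alikes lie beneath the hand. The target stays at (462,-79).

servo_tool(turn=[[-0.001, 0.002, 0], [-0.001, 0.002, 0], [-0.001, 0.002, 0], [-0.001, 0.002, 0], [-0.001, 0.002, 0]], dp=[[0, -0.002, -0.025], [0, -0.0015, -0.025], [0, -0.001, -0.02], [0, -0.001, -0.012], [0, -0.001, -0.006]], fingers=[0.06, 0.06, 0.06, 0.06, 0.06])

```text
clock: 11.12
position: [464.3, -76.8, 35.4]
ee_rot: [1.0, -0.014, 0.003, 0.0]
contact_force: [0.5, 0.2, -0.0]
gripper_width: 60.0
```

```bash
python3 - <<'E'
from h import *
s=read_state();print(tool(s),fix(s,-2.2),np.round(s["joint_vel"],3))
E
```

```text
(array([464.3, -76.8,  35.4]), np.float64(-1.6), array([ 0.5,  0.2, -0. ]), 60.0) [ 0.001  0.006 -0.011] [-0.011  0.093 -0.03   0.013  0.117  0.004]
```

servo_tool(turn=[[0, 0.001, 0], [0, 0.001, 0], [0, 0.001, 0], [0, 0.001, 0], [0, 0.001, 0]], dp=[[-0.0005, -0.0005, -0.004], [-0.0005, -0.0005, -0.003], [-0.0004, -0.0004, -0.003], [-0.0004, -0.0004, -0.003], [-0.0003, -0.0003, -0.0025]], fingers=[0.06, 0.06, 0.06, 0.06, 0.06])

```text
clock: 11.75
position: [463.4, -78.8, 20.4]
ee_rot: [1.0, -0.013, 0.002, 0.0]
contact_force: [0.6, -0.1, 0.6]
gripper_width: 60.3
```

```bash
python3 - <<'E'
from h import *
s=read_state();print(tool(s),fix(s,-2.2),np.round(s["joint_vel"],3))
E
```

```text
(array([463.4, -78.8,  20.4]), np.float64(-1.5), array([ 0.6, -0.1,  0.6]), 60.3) [ 0.001  0.004 -0.012] [-0.006  0.036 -0.015 -0.001  0.048  0.01 ]
```

servo_tool(turn=[[0, 0.002, 0], [0, 0, 0], [0, 0, 0], [0, 0, 0], [0, 0, 0]], dp=[[-0.001, 0, -0.0005], [0, 0, 0], [0, 0, 0], [0, 0, 0], [0, 0, 0]], fingers=[0.06, 0.02, 0.015, 0.015, 0.015])

```text
clock: 12.38
position: [462.4, -78.8, 20.2]
ee_rot: [1.0, -0.013, 0.001, 0.0]
contact_force: [-0.2, -0.3, -1.1]
gripper_width: 23.9
```

servo_tool(turn=[[0, 0, 0], [0, 0, 0], [0, 0, 0], [0, 0, 0], [0, 0, 0]], dp=[[0, 0, 0.001], [0, 0, 0.03], [0, 0.02, 0.05], [0, 0.05, 0.03], [0, 0.055, 0.01]], fingers=[0.015, 0.015, 0.015, 0.015, 0.015])

```text
clock: 13.0
position: [459.2, 46.5, 142.2]
ee_rot: [1.0, -0.017, -0.003, 0.0]
contact_force: [0.3, -0.6, -1.8]
gripper_width: 24.4
```

servo_tool(turn=[[0, 0, 0], [0, 0, 0], [0, 0, 0], [0, 0, 0], [0, 0, 0]], dp=[[0.005, 0.055, 0], [0.005, 0.055, 0], [0.005, 0.04, 0], [0.005, 0.02, 0], [0.005, 0.008, 0]], fingers=[0.015, 0.015, 0.015, 0.015, 0.015])

```text
clock: 13.62
position: [482.8, 232.4, 142.4]
ee_rot: [1.0, -0.016, -0.003, -0.0]
contact_force: [-0.4, -0.9, -1.7]
gripper_width: 24.2
```

```bash
python3 - <<'E'
from caddy import *
w=grab("wrist");w=grab("wrist");s=w["s"];print(tool(s),fix(s,-2.2),np.round(s["joint_vel"],3))
for t in(110,190):nests(w,t)
cv2.imwrite('pics/w8.png',w['img'][...,::-1])
E
```

```text
(array([483.7, 232.9, 142.5]), np.float64(-1.8), array([ 0.4,  1. , -1.9]), 23.9) [-0.001 -0.004 -0.007] [-0.022 -0.019 -0.027  0.001  0.005  0.009]
[162, 30, 154, 99, 8652] (array([593.7, 282.9]), 88.0, array([ 64.2, 104.2])) ell [594.3 294.1] [ 61.6 118.2]
[492, 33, 123, 79, 5166] (array([593.3,  65. ]), 62.3, array([41.6, 88.2])) ell [591.7  62.1] [39.6 85.9]
[195, 141, 108, 106, 8472] (array([514.1, 287.6]), 121.8, array([75.8, 83.7])) ell [512.8 286.7] [77.2 84.9]
[558, 0, 82, 66, 4622] (array([617.6,  34.1]), 89.7, array([40.5, 64.5])) ell [619.8  31.7] [41.7 65.5]
```

View pics/w8.png

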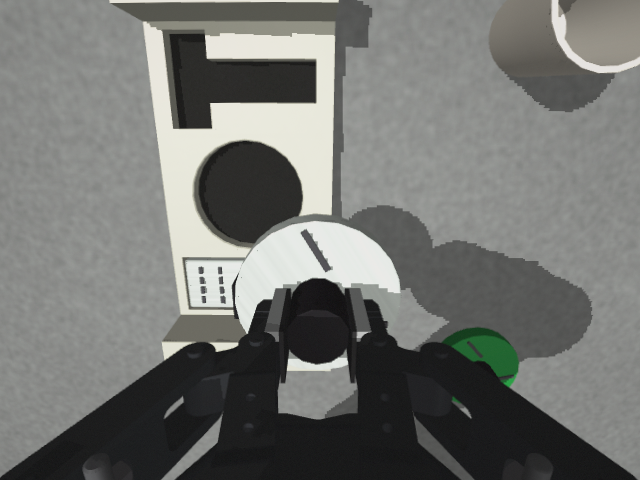

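servo_tool(turn=[[0, -0.001, 0], [0, -0.001, 0], [0, -0.001, 0], [0, -0.001, 0], [0, 0, 0]], dp=[[0.008, 0.016, -0.008], [0.008, 0.016, -0.015], [0.006, 0.012, -0.02], [0.004, 0.006, -0.02], [0.0015, 0.003, -0.015]], fingers=[0.015, 0.015, 0.015, 0.015, 0.015])

```text
clock: 14.35
position: [513.7, 283.3, 61.8]
ee_rot: [1.0, -0.02, 0.0, -0.001]
contact_force: [0.4, 0.1, -1.9]
gripper_width: 23.6
```

```bash
python3 - <<'E'
from h import *
s=grab("wrist")["s"];s=read_state();print(tool(s),fix(s,-2.2),np.round(s["joint_vel"],3))
E
```

```text
(array([512.8, 282.8,  59.7]), np.float64(-2.3), array([ 0.2,  0.5, -3.2]), 24.4) [-0.    -0.002  0.002] [ 0.001 -0.025 -0.007 -0.006 -0.059  0.004]
```

servo_tool(turn=[[0, 0, 0], [0, 0, 0], [0, 0, 0], [0, 0, 0], [0, 0, 0]], dp=[[-0.0004, 0.0008, -0.003], [-0.0004, 0.0007, -0.003], [-0.0003, 0.0007, -0.003], [-0.0003, 0.0006, -0.003], [-0.0003, 0.0006, -0.003]], fingers=[0.015, 0.015, 0.015, 0.015, 0.015])

```text
clock: 15.02
position: [511.8, 286.2, 45.7]
ee_rot: [1.0, -0.021, 0.0, -0.001]
contact_force: [0.3, -0.6, -1.4]
gripper_width: 24.3
```

```bash
python3 - <<'E'
from h import *
s=grab("wrist")["s"];s=read_state();print(tool(s),fix(s,-2.2),np.round(s["joint_vel"],3))
E
```

```text
(array([511.6, 286.1,  45.2]), np.float64(-2.4), array([-0. , -0.3, -2. ]), 24.3) [-0.002 -0.     0.003] [-0.002 -0.     0.    -0.    -0.013  0.001]
```

servo_tool(turn=[[0, 0, 0], [0, 0, 0], [0, 0, 0], [0, 0, 0], [0, 0, 0]], dp=[[-0.0003, 0, -0.005], [-0.0002, 0, -0.005], [0, 0, -0.004], [0, 0, -0.003], [0, 0, -0.0025]], fingers=[0.015, 0.015, 0.015, 0.015, 0.015])

```text
clock: 15.7
position: [511.0, 286.2, 26.1]
ee_rot: [1.0, -0.02, -0.0, -0.0]
contact_force: [-8.3, -1.6, 19.9]
gripper_width: 24.2
```

```bash
python3 - <<'E'
from h import *
s=grab("wrist")["s"];s=read_state();print(tool(s),fix(s,-2.2),np.round(s["joint_vel"],3))
E
```

```text
(array([511. , 286.2,  26.2]), np.float64(-2.3), array([-3.2, -2.2,  6.9]), 24.1) [-0.001 -0.     0.002] [-0.    -0.003 -0.006 -0.004  0.012  0.002]
```

servo_tool(turn=[[0, 0, 0], [0, 0, 0], [0, 0, 0], [0, 0, 0], [0, 0, 0]], dp=[[0, 0, 0], [0, 0, 0.001], [0, 0, 0.03], [0, 0, 0.055], [0, -0.01, 0.05]], fingers=[0.06, 0.06, 0.06, 0.06, 0.06])

```text
clock: 16.38
position: [509.7, 275.0, 161.6]
ee_rot: [1.0, -0.02, -0.003, 0.002]
contact_force: [0.7, 0.7, 0.7]
gripper_width: 59.9
```

servo_tool(turn=[[0, 0, -0.125], [0, 0, -0.125], [0, 0, -0.125], [0, 0, -0.125], [0, 0, -0.125]], dp=[[0.015, -0.052, 0], [0.015, -0.052, 0], [0.015, -0.052, 0], [0.015, -0.052, 0], [0.015, -0.052, 0]], fingers=[0.06, 0.06, 0.06, 0.06, 0.06])

```text
clock: 17.0
position: [589.3, 12.7, 168.7]
ee_rot: [0.943, -0.332, 0.004, -0.002]
contact_force: [0.7, 0.6, 0.4]
gripper_width: 59.7
```

servo_tool(turn=[[0, 0, -0.125], [0, 0, -0.1], [0, 0, -0.06], [0, 0, 0], [0, 0, 0]], dp=[[0.016, -0.04, 0], [0.01, -0.025, 0], [0.006, -0.012, -0.005], [0, 0, -0.005], [0, 0, -0.005]], fingers=[0.06, 0.06, 0.06, 0.06, 0.06])

```text
clock: 17.62
position: [622.7, -71.2, 152.9]
ee_rot: [0.883, -0.469, 0.005, -0.002]
contact_force: [0.7, -0.4, 0.9]
gripper_width: 59.8
```

```bash
python3 - <<'E'
from h import *
w=grab("wrist");w=grab("wrist");s=w["s"];print(tool(s),fix(s,-55.4),np.round(s["joint_vel"],3),np.round(s["joints"],2))
p=w2p(w,[[633,-71,14]])[0].astype(int);print(p,blob(w,(p[0]-110,p[1]-110,220,200),14,lo=185,minA=100))
cv2.imwrite('pics/w9.png',w['img'][...,::-1])
E
```

```text
(array([622.2, -71.1, 152.1]), np.float64(-56.0), array([ 0.6, -0.3,  0. ]), 59.9) [0.002 0.009 0.01 ] [ 0.007 -0.003 -0.     0.    -0.021 -0.003] [ 0.15  0.45 -0.11  0.   -1.01  0.45]
[307 217] ((array([633.9, -70.8]), 36.4, array([58.3, 98.3])), array([628.7, -72.9]), array([630.2, -68.6]), (np.int64(247), np.int64(366), np.int64(181), np.int64(249)))
```

View pics/w9.png

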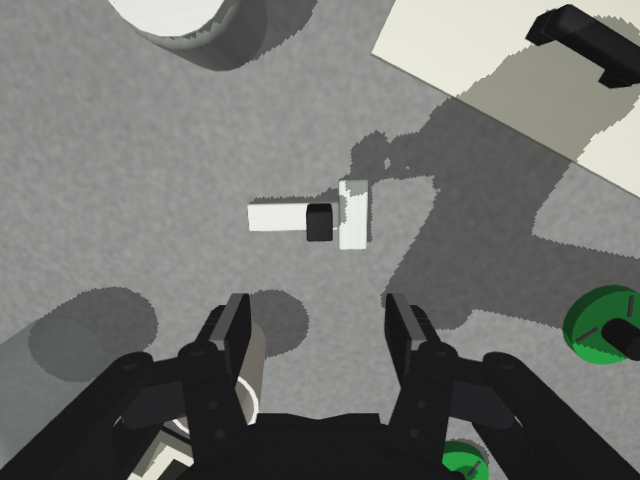

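servo_tool(turn=[[0, 0.002, 0.002], [0, 0.002, 0.002], [0, 0.002, 0.002], [0, 0.002, 0.002], [0, 0.001, 0.002]], dp=[[0.001, -0.0015, -0.03], [0.0005, -0.0015, -0.03], [0.0005, -0.0013, -0.025], [0.0005, -0.001, -0.018], [0, -0.001, -0.01]], fingers=[0.06, 0.06, 0.06, 0.06, 0.06])

```text
clock: 18.35
position: [626.4, -73.4, 39.5]
ee_rot: [0.888, -0.461, 0.003, -0.001]
contact_force: [-0.3, -0.6, -0.5]
gripper_width: 59.9
```

```bash
python3 - <<'E'
from h import *
w=grab("wrist");s=w["s"];s=read_state();print(tool(s),fix(s,-55.4),np.round(s["joint_vel"],3))
cv2.imwrite('pics/w10.png',w['img'][150:400,150:480,::-1])
E
```

```text
(array([625.7, -73.5,  38.4]), np.float64(-54.9), array([-1.1,  0.7, -1.2]), 59.8) [ 0.002  0.005 -0.009] [-0.004 -0.016  0.004 -0.001 -0.036 -0.008]
```

servo_tool(turn=[[0, 0.001, -0.002], [0, 0.001, -0.002], [0, 0.001, -0.002], [0, 0.001, -0.002], [0, 0.001, -0.001]], dp=[[0, -0.0008, -0.004], [0, -0.0006, -0.004], [0, -0.0006, -0.004], [0, -0.0006, -0.0035], [0, -0.0005, -0.003]], fingers=[0.06, 0.06, 0.06, 0.06, 0.06])

```text
clock: 19.02
position: [627.6, -76.7, 21.4]
ee_rot: [0.885, -0.465, 0.003, -0.0]
contact_force: [-0.5, 0.4, 0.3]
gripper_width: 60.1
```

```bash
python3 - <<'E'
from h import *
w=grab("wrist");s=w["s"];s=read_state();print(tool(s),fix(s,-55.4),np.round(s["joint_vel"],3))
E
```

```text
(array([627.3, -76.7,  20.9]), np.float64(-55.4), array([ 0. ,  0.2, -0.1]), 59.9) [0.001 0.004 0.   ] [ 0.002 -0.002 -0.004 -0.002 -0.009 -0.001]
```

servo_tool(turn=[[0, 0.002, 0], [0, 0, 0], [0, 0, 0], [0, 0, 0], [0, 0, 0]], dp=[[-0.001, 0, -0.0005], [-0.0008, 0, -0.0003], [0, 0, 0], [0, 0, 0], [0, 0, 0]], fingers=[0.06, 0.05, 0.01, 0.01, 0.01])

```text
clock: 19.7
position: [625.6, -76.7, 20.5]
ee_rot: [0.885, -0.465, 0.001, 0.0]
contact_force: [0.2, 0.0, -1.8]
gripper_width: 18.9
```

servo_tool(turn=[[0, 0, 0], [0, 0, 0], [0, 0, 0], [0, 0, 0], [0, 0, 0]], dp=[[0, 0, 0], [0, 0, 0.001], [0, 0, 0.03], [0, 0, 0.055], [0, 0, 0.05]], fingers=[0.01, 0.01, 0.01, 0.01, 0.01])

```text
clock: 20.32
position: [620.3, -76.9, 152.8]
ee_rot: [0.885, -0.465, -0.006, 0.004]
contact_force: [0.4, -0.2, -1.7]
gripper_width: 18.7
```

```bash
python3 - <<'E'
from h import *
w=grab("wrist");w=grab("wrist");s=w["s"];print(tool(s),fix(s,-55.4),np.round(s["joint_vel"],3))
z=s["position"][2]-20.6+14
cv2.imwrite('pics/w11.png',cv2.resize(w['img'][200:400,150:480,::-1],None,fx=2,fy=2))
E
```

```text
(array([624.3, -77.3, 161. ]), np.float64(-55.4), array([1. , 0.3, 4.7]), 18.8) [ 0.003 -0.    -0.   ] [ 0.001  0.012  0.001  0.019  0.17  -0.   ]
```

View pics/w11.png

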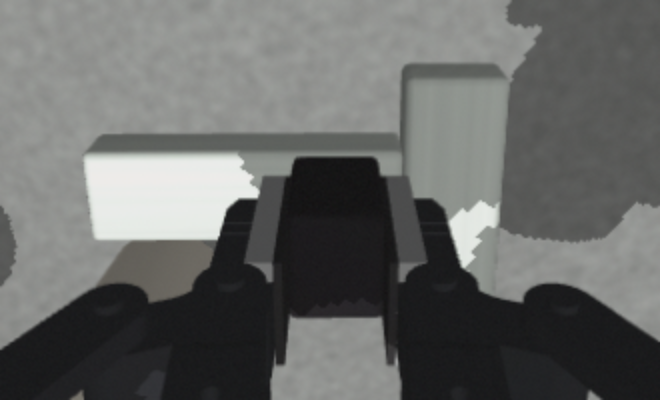

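servo_tool(turn=[[0, 0, -0.184], [0, 0, -0.184], [0, 0, -0.184], [0, 0, -0.184], [0, 0, -0.184]], dp=[[-0.0025, 0.03, 0], [-0.0025, 0.03, 0], [-0.0025, 0.03, 0], [-0.0025, 0.03, 0], [-0.0025, 0.03, 0]], fingers=[0.01, 0.01, 0.01, 0.01, 0.01])

```text
clock: 21.05
position: [608.6, 74.8, 155.2]
ee_rot: [-0.579, 0.816, 0.002, -0.002]
contact_force: [-0.3, 0.1, -1.5]
gripper_width: 18.7
```

servo_tool(turn=[[0, 0, -0.184], [0, 0, -0.184], [0, 0, -0.184], [0, 0, -0.184], [0, 0, -0.184]], dp=[[-0.0025, 0.03, 0], [-0.0025, 0.03, 0], [-0.0025, 0.03, 0], [-0.0025, 0.03, 0], [-0.0025, 0.03, 0]], fingers=[0.01, 0.01, 0.01, 0.01, 0.01])

```text
clock: 21.68
position: [592.1, 228.8, 149.6]
ee_rot: [-0.148, 0.989, 0.004, -0.006]
contact_force: [0.3, -1.5, -1.5]
gripper_width: 18.9
```

```bash
python3 - <<'E'
from h import *
w=grab("wrist");s=w["s"];s=read_state();print(tool(s),fix(s,177.8),np.round(s["joint_vel"],3),np.round(s["joints"],2))
E
```

```text
(array([592.1, 232.2, 149.3]), np.float64(-163.1), array([ 1. ,  1.2, -2.2]), 18.9) [-0.009 -0.01  -0.333] [-0.033 -0.009 -0.015  0.008 -0.001  0.35 ] [ 0.62  0.47 -0.06 -0.01 -1.04 -1.89]
```

servo_tool(turn=[[-0.002, -0.002, -0.13], [-0.002, -0.002, -0.12], [-0.002, -0.002, -0.07], [-0.002, -0.002, -0.015], [0, 0, 0]], dp=[[0.001, 0.02, -0.005], [0.001, 0.018, -0.01], [0, 0.012, -0.01], [0, 0.007, -0.01], [0, 0.003, -0.005]], fingers=[0.01, 0.01, 0.01, 0.01, 0.01])

```text
clock: 22.35
position: [591.5, 293.6, 103.6]
ee_rot: [0.024, 1.0, -0.001, -0.004]
contact_force: [-0.1, 0.1, -2.4]
gripper_width: 18.9
```

```bash
python3 - <<'E'
from caddy import *
w=grab("wrist");w=grab("wrist");s=w["s"];print(tool(s),fix(s,177.8),np.round(s["joint_vel"],3))
# paddle in hand: bright region far from gripper; project expected outline and nest rim
for t in(110,190):nests(w,t)
a=np.radians(-2.2);ex=np.array([np.cos(a),np.sin(a)]);ey=np.array([-ex[1],ex[0]])
V=w["img"].max(2).astype(np.float32)
c=s["position"][:2];z=s["position"][2]-20.5+14
def prof(c,e,ts,z):
    p=w2p(w,np.c_[c+np.outer(ts,e),np.full(len(ts),z)]).astype(np.float32)
    return p[0].round().tolist(),p[-1].round().tolist(),cv2.remap(V,p[:,0][None],p[:,1][None],cv2.INTER_LINEAR)[0].astype(int).tolist()
print("stem end -60",prof(c-5*ex,ey,np.arange(-70,-50),z))
print("bar end 40",prof(c-20*ex,ey,np.arange(30,50),z))
print("bar side x -30",prof(c+28*ey,ex,np.arange(-40,-20),z))
print("stem side x -12",prof(c-45*ey,ex,np.arange(-22,-2),z))
E
```

```text
(array([591.3, 293.6, 103.1]), np.float64(177.3), array([ 0.7, -0.4, -2.6]), 18.9) [ 0.002 -0.008  0.009] [-0.009 -0.011  0.004  0.001 -0.021  0.005]
[273, 96, 48, 50, 1817] (array([510., 284.]), 74.0, array([28.9, 29.2])) ell [510. 284.] [28.6 28.9]
[0, 227, 69, 80, 2964] (array([606.7,  85.3]), 161.1, array([49.1, 65.5])) ell [598.7  79.3] [45.8 64.7]
[241, 91, 81, 55, 2746] (array([504.2, 275.6]), 56.6, array([29.5, 50.6])) ell [507.1 278.5] [27.6 47.9]
stem end -60 ([171.0, 289.0], [210.0, 289.0], [141, 142, 141, 142, 143, 148, 149, 147, 143, 119, 88, 141, 147, 148, 148, 148, 148, 148, 148, 148])
bar end 40 ([383.0, 258.0], [424.0, 258.0], [233, 233, 233, 233, 233, 233, 234, 233, 232, 208, 152, 150, 150, 150, 149, 148, 146, 144, 143, 142])
bar side x -30 ([380.0, 216.0], [378.0, 256.0], [198, 198, 215, 207, 209, 207, 195, 137, 100, 102, 120, 190, 224, 233, 233, 233, 233, 233, 233, 233])
stem side x -12 ([220.0, 255.0], [223.0, 293.0], [227, 227, 227, 227, 227, 209, 108, 101, 104, 104, 118, 140, 142, 143, 143, 143, 147, 148, 146, 143])
```

```bash
cat > prof.py <<'E'
from h import *
a=np.radians(-2.15);ex=np.array([np.cos(a),np.sin(a)]);ey=np.array([-ex[1],ex[0]])
def prof(w,c,e,ts,z):
    V=w["img"].max(2).astype(np.float32)
    p=w2p(w,np.c_[c+np.outer(ts,e),np.full(len(ts),z)]).astype(np.float32)
    return p[0].round().tolist(),cv2.remap(V,p[:,0][None],p[:,1][None],cv2.INTER_LINEAR)[0].astype(int).tolist()
E
python3 - <<'E'
from prof import *
w=grab("wrist");s=w["s"];print(tool(s))
g=np.array([436.,288.8]);d=np.array([511.,286.2]);r=np.arange(20,34,1)
for o in(-40,-30,30,40): print("grater +x rim",o,prof(w,g+o*ey,ex,np.arange(18,32),18))
print("grater -x rim",prof(w,g+40*ey,ex,np.arange(-32,-18),18))
print("plate y edges at x=g", prof(w,g+27*ex,ey,np.arange(-72,-58),18),prof(w,g+27*ex,ey,np.arange(58,72),18))
for n,e in(("+y",ey),("-y",-ey),("-x",-ex)): print("disc rim",n,prof(w,d,e,np.arange(37,50),18))
E
```

```text
(array([591.6, 293.4, 103.8]), np.float64(177.3), array([-0.5, -0.2, -1.8]), 19.0)
grater +x rim -40 ([229.0, 21.0], [158, 155, 133, 101, 80, 79, 110, 149, 149, 148, 148, 148, 148, 149])
grater +x rim -30 ([246.0, 20.0], [158, 156, 135, 103, 80, 79, 115, 203, 230, 229, 229, 229, 229, 230])
grater +x rim 30 ([349.0, 19.0], [232, 232, 220, 180, 110, 97, 140, 230, 230, 230, 230, 229, 230, 230])
grater +x rim 40 ([367.0, 19.0], [231, 231, 221, 180, 109, 97, 145, 229, 230, 230, 229, 230, 230, 230])
grater -x rim ([369.0, -85.0], [0, 0, 0, 0, 0, 0, 0, 0, 0, 0, 0, 0, 0, 0])
plate y edges at x=g ([176.0, 39.0], [91, 90, 90, 90, 89, 89, 90, 129, 149, 148, 148, 148, 148, 148]) ([397.0, 36.0], [229, 229, 229, 229, 229, 229, 229, 211, 137, 138, 139, 140, 142, 145])
disc rim +y ([360.0, 122.0], [233, 233, 224, 104, 78, 119, 189, 230, 232, 232, 232, 232, 232])
disc rim -y ([241.0, 123.0], [232, 233, 232, 210, 93, 130, 200, 225, 230, 230, 229, 229, 230])
disc rim -x ([299.0, 57.0], [232, 232, 231, 220, 103, 95, 160, 214, 230, 230, 230, 230, 230])
```

servo_tool(turn=[[0, -0.002, 0.002], [0, -0.002, 0.002], [0, -0.002, 0.002], [0, -0.001, 0.002], [0, 0, 0.001]], dp=[[0.0006, -0.0002, -0.012], [0.0005, -0.0001, -0.012], [0.0004, -0.0001, -0.012], [0.0004, -0.0001, -0.011], [0.0003, -0.0001, -0.008]], fingers=[0.01, 0.01, 0.01, 0.01, 0.01])

```text
clock: 23.12
position: [594.9, 291.8, 47.1]
ee_rot: [0.02, 1.0, 0.0, 0.001]
contact_force: [-0.0, -0.1, -1.5]
gripper_width: 18.9
```

```bash
python3 - <<'E'
from prof import *
w=grab("wrist");s=read_state();print(tool(s),fix(s,177.85),np.round(s["joint_vel"],3))
E
```

```text
(array([594.3, 291.4,  45.9]), np.float64(177.7), array([ 0.3,  0.3, -2.5]), 19.1) [0.001 0.001 0.002] [ 0.001 -0.007  0.002 -0.005 -0.035 -0.004]
```

servo_tool(turn=[[0, 0, 0.001], [0, 0, 0], [0, 0, 0], [0, 0, 0], [0, 0, 0]], dp=[[-0.0002, 0.0007, -0.004], [-0.0001, 0.0004, -0.004], [-0.0001, 0.0002, -0.005], [0, 0, -0.0035], [0, 0, -0.003]], fingers=[0.01, 0.01, 0.01, 0.01, 0.01])

```text
clock: 23.8
position: [594.8, 293.4, 26.4]
ee_rot: [0.019, 1.0, 0.0, 0.002]
contact_force: [-6.7, -0.9, 15.2]
gripper_width: 19.1
```

```bash
python3 - <<'E'
from prof import *
w=grab("wrist");s=read_state();print(tool(s),fix(s,177.85),np.round(s["joint_vel"],3))
E
```

```text
(array([594.7, 293.4,  26.6]), np.float64(177.8), array([ 0. , -0.5,  0.3]), 19.1) [-0.     0.003  0.   ] [-0.002 -0.    -0.002 -0.006  0.008  0.001]
```

servo_tool(turn=[[0, 0, 0], [0, 0, 0], [0, 0, 0], [0, 0, 0], [0, 0, 0]], dp=[[0, 0, 0], [0, 0, 0.001], [0, 0, 0.03], [0, 0, 0.055], [0, -0.02, 0.05]], fingers=[0.06, 0.06, 0.06, 0.06, 0.06])

```text
clock: 24.48
position: [593.0, 272.7, 161.9]
ee_rot: [0.018, 1.0, -0.002, -0.001]
contact_force: [0.5, 0.1, 0.4]
gripper_width: 60.1
```

servo_tool(turn=[[0, 0, 0.02], [0, 0, 0.02], [0, 0, 0.02], [0, 0, 0.02], [0, 0, 0.02]], dp=[[-0.005, -0.058, 0], [-0.005, -0.058, 0], [-0.005, -0.058, 0], [-0.005, -0.058, 0], [-0.005, -0.058, 0]], fingers=[0.06, 0.06, 0.06, 0.06, 0.06])

```text
clock: 25.1
position: [570.8, -20.6, 170.7]
ee_rot: [-0.037, 0.999, 0.002, 0.008]
contact_force: [0.3, -0.0, -0.4]
gripper_width: 60.0
```

servo_tool(turn=[[0, 0, 0.02], [0, 0, 0.02], [0, 0, 0.02], [0, 0, 0.02], [0, 0, 0.02]], dp=[[-0.006, -0.055, 0], [-0.006, -0.055, 0], [-0.006, -0.055, 0], [-0.006, -0.055, 0], [-0.006, -0.04, 0]], fingers=[0.06, 0.06, 0.06, 0.06, 0.06])

```text
clock: 25.72
position: [539.6, -290.5, 173.5]
ee_rot: [-0.089, 0.996, 0.001, 0.011]
contact_force: [0.4, -0.1, -0.1]
gripper_width: 60.0
```

```bash
python3 - <<'E'
from prof import *
for i in range(3):w=grab("wrist")
s=w["s"];print(tool(s),fix(s,-170.8),np.round(s["joint_vel"],3))
V=w["img"].max(2);print(w2p(w,[[537.5,-287.1,44],[660,-268,8],[414,-307,8]]))
b=w2p(w,[[537.5,-287.1,35]])[0].astype(int)
m=(V>150).astype(np.uint8);k,l,st,_=cv2.connectedComponentsWithStats(m);i=1+st[1:,4].argmax();print(st[i])
# handle bar: dark component near its expected place
m=(V<60).astype(np.uint8);k,l,st,_=cv2.connectedComponentsWithStats(m)
for i in range(1,k):
    if st[i,4]>400:
        v,u=np.nonzero(l==i);print(st[i],rect(p2w(w,np.c_[u,v],44)))
t=grab("top")
for n,c in(("grater",(436,289)),("disc",(511,286.2)),("paddle",(594.3,293))):
    p=w2p(t,[[*c,20]])[0];print(n,p)
cv2.imwrite("pics/t2.png",t["img"][...,::-1])
for n,c,z in(("g",(436,289),20),("d",(511,286.2),20),("p",(594.3,283),20)):
    p=w2p(t,[[*c,z]])[0].astype(int);print(n,blob(t,(p[0]-24,p[1]-20,48,40),z,hi=70,minA=20))
E
```

```text
(array([ 539.2, -291.8,  173.2]), np.float64(-170.1), array([ 0.1,  0.1, -0.5]), 59.6) [-0.004  0.021 -0.013] [ 0.062 -0.015 -0.027 -0.02   0.003 -0.047]
[[324.03400032 221.04768378]
 [320.43906542 326.68861076]
 [326.39907469  56.45156761]]
[  205    35   215   318 36860]
[ 314  166   20   99 1830] (array([ 534.5, -288.2]), 9.7, array([15., 82.]))
[    0   294   640   186 54490] (array([ 721.7, -258.9]), 100.1, array([239.8, 727.9]))
grater [173.16157818 286.23906526]
disc [175.70171135 252.79408307]
paddle [174.14172751 215.91926284]
g ((array([434.2, 293.7]), 91.2, array([26.8, 26.8])), array([434.2, 293.6]), array([434.2, 293.8]), (np.int64(165), np.int64(177), np.int64(281), np.int64(293)))
d ((array([509.6, 290.4]), 65.5, array([23.9, 30.4])), array([509.8, 290.6]), array([508.5, 290.2]), (np.int64(167), np.int64(181), np.int64(248), np.int64(259)))
p ((array([605.9, 287.1]), 89.3, array([ 56.6, 107. ])), array([601.1, 290.2]), array([605.7, 287.1]), (np.int64(154), np.int64(201), np.int64(198), np.int64(224)))
```

```bash
cat > cov.py <<'E'
from h import *
def cover(w,c,yaw,z=8):
    """plate edges and holes along the cover's axes around an expected centre; deviations (edge - expected)"""
    a=np.radians(yaw);ex=np.array([np.cos(a),np.sin(a)]);ey=np.array([-ex[1],ex[0]]);V=w["img"].max(2).astype(np.float32)
    def pr(o,e,ts):
        p=w2p(w,np.c_[np.array(c)+o+np.outer(ts,e),np.full(len(ts),z)]).astype(np.float32)
        return cv2.remap(V,p[:,0][None],p[:,1][None],cv2.INTER_LINEAR)[0]
    def edge(o,e,t0):
        ts=np.arange(t0-8,t0+8,.25);v=pr(o,e,ts);g=np.gradient(cv2.GaussianBlur(v[None],(9,1),1.)[0]);i=np.abs(g).argmax();return round(float(ts[i]-t0),2),int(g[i]*4)
    for x in(-110,-90,-60,-30,0,30,60,90):print("y edges at x",x,edge(x*ex,ey,65),edge(x*ex,-ey,65))
    for y in(-50,-25,25,50):print("x edges at y",y,edge(y*ey,ex,138),edge(y*ey,-ex,138))
    for h in(-124.5,124.5):print("hole",h,[edge(h*ex,e,8) for e in(ex,-ex,ey,-ey)])
E
python3 - <<'E'
from cov import *
for i in range(2):w=grab("wrist")
print(tool(w["s"]),np.round(w["s"]["joint_vel"],3));cover(w,(537,-287.5),9.2)
E
```

```text
(array([ 539.9, -287.9,  173.2]), np.float64(-169.8), array([ 0.1, -0.5,  0. ]), 60.1) [ 0.026 -0.004 -0.002  0.001  0.002  0.002]
y edges at x -110 (-0.25, -51) (0.75, -43)
y edges at x -90 (0.0, -44) (0.25, -33)
y edges at x -60 (-0.25, -60) (0.25, -32)
y edges at x -30 (0.0, -73) (0.5, -74)
y edges at x 0 (-0.25, -75) (0.25, -117)
y edges at x 30 (-0.25, -56) (0.75, -77)
y edges at x 60 (0.0, -42) (0.5, -80)
y edges at x 90 (2.75, -70) (3.0, -81)
x edges at y -50 (2.0, -37) (-0.75, -67)
x edges at y -25 (1.5, -54) (-0.75, -40)
x edges at y 25 (1.75, -38) (-1.0, -89)
x edges at y 50 (1.5, -54) (-1.0, -66)
hole -124.5 [(0.75, 44), (4.75, -45), (4.25, 55), (0.75, 34)]
hole 124.5 [(0.5, 67), (-0.75, 39), (0.0, 58), (0.25, 81)]
```

servo_tool(turn=[[-0.001, 0.003, -0.003], [-0.001, 0.003, -0.003], [-0.001, 0.003, -0.003], [-0.001, 0.003, -0.003], [0, 0.003, -0.003]], dp=[[-0.0005, 0, -0.03], [-0.0005, 0, -0.03], [-0.0005, 0, -0.025], [0, 0, -0.02], [0, 0, -0.012]], fingers=[0.06, 0.06, 0.06, 0.06, 0.06])

```text
clock: 26.65
position: [542.5, -280.6, 56.5]
ee_rot: [-0.087, 0.996, -0.001, 0.006]
contact_force: [1.4, 0.8, 0.6]
gripper_width: 60.1
```

```bash
python3 - <<'E'
from prof import *
w=grab("wrist");s=read_state();print(tool(s),fix(s,-170.8),np.round(s["joint_vel"],3))
E
```

```text
(array([ 541.7, -280.3,   55.1]), np.float64(-170.0), array([-0.2,  0. , -0.7]), 59.8) [ 0.     0.01  -0.014] [-0.01  -0.017  0.01  -0.003 -0.043  0.007]
```

Delta (-3.4, -7.3, -36).

servo_tool(turn=[[0, 0.003, -0.004], [0, 0.003, -0.003], [0, 0.002, -0.003], [0, 0.001, -0.002], [0, 0, -0.001]], dp=[[-0.001, -0.002, -0.006], [-0.001, -0.002, -0.008], [-0.001, -0.0015, -0.007], [-0.001, -0.001, -0.006], [-0.0005, -0.0005, -0.004]], fingers=[0.06, 0.06, 0.06, 0.06, 0.06])

```text
clock: 27.32
position: [538.7, -287.6, 24.5]
ee_rot: [-0.081, 0.997, -0.001, 0.002]
contact_force: [0.8, 0.2, 0.5]
gripper_width: 59.7
```

```bash
python3 - <<'E'
from prof import *
w=grab("wrist");s=read_state();print(tool(s),fix(s,-170.8),np.round(s["joint_vel"],3))
E
```

```text
(array([ 538.4, -287.5,   24. ]), np.float64(-170.7), array([-0.4, -0.3,  0.4]), 60.4) [ 0.001  0.003 -0.001] [ 0.003 -0.005  0.003 -0.003 -0.018  0.   ]
```

servo_tool(turn=[[0, 0.002, 0], [0, 0, 0], [0, 0, 0], [0, 0, 0], [0, 0, 0]], dp=[[-0.0002, 0, -0.003], [0, 0, -0.002], [0, 0, 0], [0, 0, 0], [0, 0, 0]], fingers=[0.06, 0.05, 0.005, 0.005, 0.005])

```text
clock: 28.0
position: [538.5, -287.5, 19.1]
ee_rot: [-0.081, 0.997, -0.001, 0.001]
contact_force: [-0.1, 0.3, -1.3]
gripper_width: 14.6
```

servo_tool(turn=[[0, 0, 0], [0, 0, 0], [0, 0, 0], [0, 0, 0], [0, 0, 0]], dp=[[0, 0, 0], [0, 0, 0], [0, 0, 0.01], [0, 0, 0.025], [0, 0, 0.03]], fingers=[0.005, 0.005, 0.005, 0.005, 0.005])

```text
clock: 28.62
position: [534.3, -286.1, 81.7]
ee_rot: [-0.08, 0.997, 0.002, -0.004]
contact_force: [0.7, -0.1, -3.8]
gripper_width: 14.6
```

```bash
python3 - <<'E'
from cov import *
for i in range(3):w=grab("wrist")
s=w["s"];print(tool(s),fix(s,-170.8),np.round(s["joint_vel"],3),s["wrist_torque"])
cover(w,s["position"][:2],tool(s)[1]+180,z=s["position"][2]-19+8)
E
```

```text
(array([ 537.5, -287.2,   85.3]), np.float64(-170.8), array([ 0.4, -0.3, -3. ]), 14.8) [ 0.001  0.001 -0.   ] [ 0.001  0.041 -0.045 -0.027  0.045  0.001] [-0.05345925 -0.22438856 -0.00749545]
y edges at x -110 (6.5, 4) (0.25, -161)
y edges at x -90 (0.25, 3) (0.25, -51)
y edges at x -60 (0.0, 5) (0.25, -55)
y edges at x -30 (-0.25, 2) (1.75, 3)
y edges at x 0 (3.0, 2) (0.5, -64)
y edges at x 30 (-4.25, 58) (-3.5, 107)
y edges at x 60 (-5.5, -3) (0.0, -5)
y edges at x 90 (-7.25, -131) (-7.0, -128)
x edges at y -50 (-8.0, 0) (-8.0, 0)
x edges at y -25 (-8.0, 0) (-8.0, 0)
x edges at y 25 (-8.0, 0) (-8.0, 0)
x edges at y 50 (-8.0, 0) (-8.0, 0)
hole -124.5 [(-0.5, 53), (-7.75, -82), (-0.25, 42), (4.5, 83)]
hole 124.5 [(-5.25, -28), (-1.5, -2), (2.0, -2), (0.25, 2)]
```

servo_tool(turn=[[0, 0, 0], [0, 0, -0.02], [0, 0, -0.02], [0, 0, -0.02], [0, 0, -0.02]], dp=[[0, 0.01, 0.04], [-0.001, 0.03, 0.025], [-0.001, 0.05, 0], [-0.001, 0.055, 0], [-0.002, 0.055, 0]], fingers=[0.005, 0.005, 0.005, 0.005, 0.005])

```text
clock: 29.4
position: [525.4, -83.2, 140.5]
ee_rot: [-0.034, 0.999, 0.004, -0.008]
contact_force: [0.9, 0.4, -3.9]
gripper_width: 14.8
```

servo_tool(turn=[[0, 0, -0.02], [0, 0, -0.02], [0, 0, -0.02], [0, 0, -0.02], [0, 0, -0.02]], dp=[[-0.002, 0.055, 0], [-0.002, 0.055, 0], [-0.002, 0.055, 0], [-0.002, 0.055, 0], [-0.002, 0.05, 0]], fingers=[0.005, 0.005, 0.005, 0.005, 0.005])

```text
clock: 30.02
position: [508.4, 194.5, 132.1]
ee_rot: [0.019, 1.0, 0.003, -0.015]
contact_force: [1.1, -0.4, -4.0]
gripper_width: 14.8
```

servo_tool(turn=[[0, 0, -0.01], [0, 0, 0], [0, 0, 0], [0, 0, 0], [0, 0, 0]], dp=[[-0.001, 0.04, 0], [0, 0.02, 0], [0, 0.01, -0.003], [0, 0, -0.003], [0, 0, -0.003]], fingers=[0.005, 0.005, 0.005, 0.005, 0.005])

```text
clock: 30.65
position: [503.6, 266.2, 116.6]
ee_rot: [0.024, 1.0, -0.0, -0.019]
contact_force: [0.4, 0.1, -3.1]
gripper_width: 14.9
```

```bash
python3 - <<'E'
from prof import *
for i in range(2):w=grab("wrist")
s=read_state();print(tool(s),fix(s,177.85),np.round(s["joint_vel"],3))
E
```

```text
(array([503.5, 266. , 116.5]), np.float64(177.3), array([ 0.8, -0.7, -3.8]), 14.9) [ 0.    -0.039  0.01 ] [ 0.001 -0.01   0.014  0.005 -0.004 -0.002]
```

servo_tool(turn=[[0, -0.009, 0.002], [0, -0.009, 0.002], [0, -0.009, 0.002], [0, -0.008, 0.002], [0, -0.006, 0.002]], dp=[[0.004, 0.005, 0], [0.004, 0.005, 0], [0.003, 0.004, 0], [0.0025, 0.0035, 0], [0.002, 0.0025, 0]], fingers=[0.005, 0.005, 0.005, 0.005, 0.005])

```text
clock: 31.38
position: [520.7, 286.4, 117.4]
ee_rot: [0.019, 1.0, 0.0, 0.003]
contact_force: [-0.2, -0.2, -4.6]
gripper_width: 14.8
```

```bash
python3 - <<'E'
from cov import *
for i in range(2):w=grab("wrist")
s=read_state();print(tool(s),fix(s,177.85),np.round(s["joint_vel"],3))
cover(w,s["position"][:2],tool(s)[1]+180,z=s["position"][2]-19+8)
t=grab("top");print("top-cam");cover(t,s["position"][:2],tool(s)[1]+180,z=s["position"][2]-19+8)
E
```

```text
(array([520.7, 286.4, 117.3]), np.float64(177.8), array([-0.1, -0.3, -3.7]), 15.0) [-0.001  0.006  0.001] [-0.005 -0.002 -0.004 -0.006 -0.01   0.003]
y edges at x -110 (0.25, -88) (-0.25, -56)
y edges at x -90 (0.0, -74) (-0.25, -64)
y edges at x -60 (0.25, -85) (-0.25, -50)
y edges at x -30 (0.25, -79) (1.25, 47)
y edges at x 0 (0.25, -77) (1.5, 50)
y edges at x 30 (-5.0, 103) (0.25, -126)
y edges at x 60 (-2.25, -1) (-1.25, -6)
y edges at x 90 (-7.5, -117) (-7.5, -97)
x edges at y -50 (-8.0, 0) (-8.0, 0)
x edges at y -25 (-8.0, 0) (-8.0, 0)
x edges at y 25 (-8.0, 0) (-8.0, 0)
x edges at y 50 (-8.0, 0) (-8.0, 0)
hole -124.5 [(-7.75, 137), (-8.0, 0), (-8.0, 0), (-8.0, 0)]
hole 124.5 [(-3.75, -24), (0.75, 2), (3.25, 2), (-0.25, -2)]
top-cam
y edges at x -110 (1.25, -30) (2.5, 10)
y edges at x -90 (1.0, -35) (6.5, -15)
y edges at x -60 (1.25, -34) (-1.75, -10)
y edges at x -30 (-2.5, 4) (2.25, 8)
y edges at x 0 (7.25, 2) (2.0, 9)
y edges at x 30 (5.0, -33) (0.75, -33)
y edges at x 60 (-7.25, 0) (0.5, -50)
y edges at x 90 (1.25, -40) (-0.5, -44)
x edges at y -50 (-0.5, -30) (0.75, -14)
x edges at y -25 (-0.25, -20) (2.25, -17)
x edges at y 25 (-1.25, -26) (0.75, -31)
x edges at y 50 (-0.5, -26) (2.5, -25)
hole -124.5 [(-2.25, 21), (6.75, -53), (0.75, 51), (-0.25, 44)]
hole 124.5 [(-4.25, -32), (2.0, 26), (-2.25, -43), (1.5, 8)]
```

```bash
python3 - <<'E'
from h import *
t=grab("top");I=cv2.imread("pics/t2.png")[...,::-1].max(2)
c=np.array([519.,286.]);a=np.radians(-2.15);ex=np.array([np.cos(a),np.sin(a)])
for n,s in(("far",1),("near",-1)):
    p=c+s*124.5*ex;b=w2p(t,[[*p,58]])[0];q=w2p(t,[[*p,76]])[0];print(n,"expect base",b.round(1),"tip",q.round(1))
    x,y=b.round().astype(int);print("cols",x-8);print(I[y-6:y+6,x-8:x+8],"rows",y-6)
d=get_image("wrist");W=np.eye(4);W[:3,:3]=(R.from_euler("z",-15.95,degrees=True)*R.from_euler("x",np.pi)).as_matrix()
W[:3,:3]=R.from_rotvec([-.008,.007,0]).as_matrix()@W[:3,:3];W[:3,3]=[426.3,146.2,151.2]
w=dict(T=W@np.array(d["mount"]),f=240/np.tan(np.radians(d["vfov"]/2)),c=np.array([d["cx"],d["cy"]]),k=d["k1"])
p=c-124.5*ex;print("w4 pin base/tip",w2p(w,[[*p,58],[*p,76]]).round(1),"check disc nest",w2p(w,[[511,286.2,18]]))
J=cv2.imread("pics/w4.png").max(2);print(J[312:350:3,130:172:3])
E
```

```text
far expect base [176.3 191.7] tip [174.5 190.3]
cols 168
[[168 161 161 164 163 146 147 148 151 148 130 130 131 130 119 118]
 [191 192 191 191 193 184 184 184 185 183 175 176 176 176 170 170]
 [190 190 189 189 190 191 193 194 194 192 191 192 190 192 191 192]
 [189 189 189 190 191 174 146 135 144 176 193 191 190 189 190 189]
 [189 189 188 190 191 144 142  94  70 113 158 197 194 191 189 189]
 [189 188 189 191 174 110 158 103  59  55  89 152 151 194 191 189]
 [188 189 189 189 180  79 113  82  64  59  52  97 105 151 193 190]
 [188 189 189 189 192 104  68  65  62  58  53 102 103 111 194 189]
 [188 189 189 190 192 169 128  71  51  51  79 107 102 110 194 191]
 [189 190 189 189 191 193 181 162 158 157  94 100 106 167 193 189]
 [193 193 193 192 192 193 194 194 196 195 165 165 166 194 191 190]
 [146 159 159 158 176 175 176 176 176 198 198 198 197 195 195 194]] rows 186
near expect base [167.6 305.4] tip [165.5 305.6]
cols 160
[[164 162 196 196 197 197 197 195 197 196 197 192 190 188 190 183]
 [125 126 136 112 112 111 136 136 111 114 114 138 138 140 162 164]
 [181 182 182 177 178 177 181 181 177
[... 803 characters left out ...]
1 195 223 226 226 226 226 226 226 226 226 227 227]
 [226 226 226 226 226 226 226 226 226 226 226 226 226 227]
 [226 226 226 226 226 157  86  76 109 141 226 226 226 227]
 [226 226 225 226 168  93  84  77  78 101 139 212 226 226]
 [225 225 225 209 102  93  85  83  81  80 140 139 226 226]
 [225 226 226 118 108  96  90  87  84 110 140 147 226 226]
 [225 225 225 124 109  99  94  89  84 140 189 188 226 226]
 [225 225 225 129 108  99  94  86 224 225 225 225 226 225]
 [225 225 225 189 149  95  90 213 225 225 213 194 167 144]
 [224 225 225 219 213 225 204 168 143 145 148 143 143 144]
 [224 217 180 161 146 141 141 147 145 148 148 145 145 146]
 [141 141 145 144 147 146 146 143 140 145 148 142 141 143]]
```

servo_tool(turn=[[0, 0.001, 0], [0, 0.001, 0], [0, 0.001, 0], [0, 0.001, 0], [0, 0.001, 0]], dp=[[-0.0004, -0.0001, -0.004], [-0.0004, -0.0001, -0.004], [-0.0004, -0.0001, -0.004], [-0.0004, -0.0001, -0.003], [-0.0003, 0, -0.0025]], fingers=[0.005, 0.005, 0.005, 0.005, 0.005])

```text
clock: 32.25
position: [518.3, 285.1, 98.4]
ee_rot: [0.02, 1.0, 0.0, -0.0]
contact_force: [-0.6, 0.4, -3.5]
gripper_width: 15.0
```

```bash
python3 - <<'E'
from h import *
for i in range(2):w=grab("wrist");s=read_state();print(tool(s),fix(s,177.85),np.round(s["joint_vel"],3))
E
```

```text
(array([518.1, 285. ,  98. ]), np.float64(177.7), array([-0.8, -0.4, -3.7]), 14.9) [-0.    -0.001  0.002] [-0.    -0.003  0.    -0.001 -0.011 -0.002]
(array([518.1, 285. ,  98.3]), np.float64(177.7), array([-0.3, -0.1, -3.8]), 15.2) [ 0.    -0.001  0.002] [-0.    -0.005  0.007  0.004 -0.004  0.   ]
```

Delta (+1, +1); go down 8 mm onto the tapers and check the force.

servo_tool(turn=[[0, 0, 0.001], [0, 0, 0], [0, 0, 0], [0, 0, 0], [0, 0, 0]], dp=[[0.0004, 0.0005, 0], [0.0003, 0.0004, -0.001], [0.0002, 0.0002, -0.002], [0.0001, 0, -0.0025], [0, 0, -0.0025]], fingers=[0.005, 0.005, 0.005, 0.005, 0.005])

```text
clock: 32.98
position: [519.6, 286.6, 90.4]
ee_rot: [0.019, 1.0, 0.0, 0.0]
contact_force: [-0.3, 0.4, -4.4]
gripper_width: 14.6
```

```bash
python3 - <<'E'
from h import *
for i in range(2):w=grab("wrist");s=read_state();print(tool(s),fix(s,177.85),np.round(s["joint_vel"],3),s["wrist_torque"])
E
```

```text
(array([519.4, 286.4,  89.9]), np.float64(177.8), array([-0.4, -0. , -4.2]), 14.6) [-0.    -0.     0.001] [ 0.001 -0.002  0.001  0.001 -0.012 -0.001] [-0.0196955  -0.01361442 -0.01237771]
(array([519.4, 286.3,  90.1]), np.float64(177.8), array([ 0. , -0.6, -3.5]), 14.9) [-0.    -0.001  0.001] [ 0.    -0.005  0.004  0.003 -0.005  0.001] [-0.0147741   0.05652411 -0.03160621]
```

servo_tool(turn=[[0, 0, 0], [0, 0, 0], [0, 0, 0], [0, 0, 0], [0, 0, 0]], dp=[[-0.0001, -0.0001, -0.002], [-0.0001, -0.0001, -0.002], [0, 0, -0.002], [0, 0, -0.0015], [0, 0, -0.001]], fingers=[0.005, 0.005, 0.005, 0.005, 0.005])

```text
clock: 33.7
position: [519.2, 286.2, 81.1]
ee_rot: [0.019, 1.0, 0.0, -0.0]
contact_force: [-0.6, -0.0, -3.9]
gripper_width: 15.0
```

```bash
python3 - <<'E'
from h import *
for i in range(1):w=grab("wrist");s=read_state();print(tool(s),fix(s,177.85),np.round(s["joint_vel"],3),s["wrist_torque"])
E
```

```text
(array([519.2, 286.2,  81. ]), np.float64(177.8), array([-0.2,  0.1, -4.3]), 14.9) [-0.    -0.     0.001] [-0.002 -0.001 -0.002 -0.002 -0.004 -0.001] [-0.02105622 -0.00213498  0.02561506]
```

servo_tool(turn=[[0, 0, 0], [0, 0, 0], [0, 0, 0], [0, 0, 0], [0, 0, 0]], dp=[[0, 0, -0.001], [0, 0, -0.001], [0, 0, -0.001], [0, 0, -0.0008], [0, 0, -0.0005]], fingers=[0.005, 0.005, 0.005, 0.005, 0.005])

```text
clock: 34.38
position: [519.3, 286.3, 77.1]
ee_rot: [0.019, 1.0, 0.0, -0.0]
contact_force: [-2.4, -0.2, 0.9]
gripper_width: 14.9
```

```bash
python3 - <<'E'
from h import *
for i in range(1):w=grab("wrist");s=read_state();print(tool(s),fix(s,177.85),np.round(s["joint_vel"],3),s["wrist_torque"])
E
```

```text
(array([519.3, 286.3,  77.1]), np.float64(177.8), array([-1.7, -0.5,  0.1]), 14.9) [-0.001  0.     0.001] [ 0.     0.    -0.001 -0.     0.004  0.001] [-0.18483696  0.39139966  0.01389593]
```

Contact comes at z=77.1, the seated height. Release, rise and back away.

servo_tool(turn=[[0, 0, 0], [0, 0, 0], [0, 0, 0], [0, 0, 0], [0, 0, 0]], dp=[[0, 0, 0], [0, 0, 0], [0, 0, 0.002], [0, 0, 0.03], [0, 0, 0.05]], fingers=[0.06, 0.06, 0.06, 0.06, 0.06])

```text
clock: 35.05
position: [519.1, 285.7, 158.7]
ee_rot: [0.019, 1.0, -0.002, -0.001]
contact_force: [0.3, 0.3, 0.3]
gripper_width: 60.0
```

servo_tool(turn=[[0, 0, 0], [0, 0, 0], [0, 0, 0], [0, 0, 0], [0, 0, 0]], dp=[[-0.01, -0.03, 0.02], [-0.01, -0.05, 0], [-0.01, -0.05, 0], [-0.01, -0.05, 0], [-0.005, -0.02, 0]], fingers=[0.06, 0.06, 0.06, 0.06, 0.06])

```text
clock: 35.67
position: [476.1, 84.2, 186.5]
ee_rot: [0.017, 1.0, 0.003, 0.006]
contact_force: [-0.2, 0.4, -0.4]
gripper_width: 60.2
```

```bash
python3 - <<'E'
from cov import *
t=grab("top");s=read_state();print(tool(s),np.round(s["joint_vel"],2));cover(t,(519,286),-2.15,z=66)
for q in("cup","jug","tin"):print(q,[(np.round(r["box"]).astype(int).tolist(),round(r["score"],2)) for r in search_frame(q,"top")][:2])
A=cv2.imread("pics/top0.png")[...,::-1];
for n,(x,y,w,h) in(("cup",(248,185,42,38)),("jug",(194,112,46,46)),("tin",(360,118,40,40))):
    print(n,"mean diff",np.abs(A[y:y+h,x:x+w].astype(int)-t["img"][y:y+h,x:x+w]).mean().round(2))
E
```

```text
(array([475.5,  83.2, 186.5]), np.float64(178.1), array([-0.7, -0.9, -0.6]), 60.0) [ 0.04  0.03  0.03 -0.    0.   -0.05]
y edges at x -110 (-0.5, -1) (3.0, -1)
y edges at x -90 (4.5, -3) (2.75, 0)
y edges at x -60 (0.75, -30) (-7.0, 0)
y edges at x -30 (1.5, -42) (0.75, 1)
y edges at x 0 (1.5, -38) (-0.75, -44)
y edges at x 30 (1.5, -29) (-1.25, -42)
y edges at x 60 (2.25, -26) (-1.0, -43)
y edges at x 90 (0.75, -20) (-0.75, -40)
x edges at y -50 (-0.75, -28) (7.0, -2)
x edges at y -25 (0.5, -21) (-4.5, 37)
x edges at y 25 (-0.75, -25) (4.75, -16)
x edges at y 50 (-0.25, -18) (-2.25, -11)
hole -124.5 [(7.0, -1), (1.0, 19), (-3.5, 30), (7.0, 31)]
hole 124.5 [(-2.25, 27), (-0.75, 30), (0.75, 44), (-1.25, 37)]
cup [([251, 186, 34, 35], 0.59)]
jug [([198, 113, 46, 52], 0.8)]
tin [([362, 121, 32, 42], 0.9)]
cup mean diff 3.49
jug mean diff 3.66
tin mean diff 4.04
```

```bash
python3 -c "
from bench import *
print(job_done())"
```

```text
the job is handed in; nothing more can be done
None
```

I put the grater bar, the silver disc and the T paddle in their nests, then lowered the cover over both pins. The job was handed in at about 36 s of the 72 s allowed, with no verdict reported.

**Attachments:** each came to rest 6 mm above its height on the worktop, which is the nest floor. Sideways each was within about 1 mm of the measured nest centre. The green and pink discs were not touched.

**Cover:** it passed the pins without side force and first pressed at a tool height of 77.1 mm, against 77 expected. The last top picture puts it within about 1.5 mm of its seat, most of that the camera's own offset. The cover's near (-x) edge and near hole gave no usable reading there, so that end rests on the height and force readings alone.

**Bystanders:** the cup, jug and tin look unmoved against the first top picture. The arm ended clear of everything.

**Disagreements:**
- An early pin reading in one wrist picture, taken while the arm was still settling, was about 4 mm off. The top camera agreed with my caddy position to about 1 mm, so I discarded it.
- The top camera could not measure the seated grater and disc reliably, and I saw no paddle picture after its release. That the paddle is home rests on the height and position readings.

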